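# Shingle a sample roof at the exposure lines

## Robot

A 7-joint arm with a two-finger parallel gripper is mounted at the origin on the work surface. World frame = base frame: x ahead of the robot, y to its left, z up, the work surface at z = 0. Lengths are in mm, angles in rad, forces in N, time in s.
With the tool pointing down it reaches from about 400 to 750 mm from the base axis. Payload 19.5 kg.
Tool frame: the origin (TCP) lies at the very end of the fingers, on their centre line; the grasp point (between the pads) lies 19 mm behind it; x points along the fingers, y is the direction in which the jaws open and shut, and the axes are right-handed (so a half turn about x gives the same grasp; the last joint's range is limited). The gripper opens to 85 mm and grips with 20 to 120 N. Pads are 22 mm wide; open, the fingers measure 114 mm over their backs; the gripper's body (76 mm by 85 mm) begins 54 mm behind the grasp point. The pads swing forward as they close: fully open they stand 13 mm farther back than shut.
Start: joints at [1.306, 0.707, -0.028, 1.485, 0.022, 0.951, -0.075], TCP at [127.048, -560.762, 231.268] pointing down, gripper open.
Joint ranges: [-2.71, 2.71], [-0.32, 2.16], [-1.57, 1.52], [0, 2.45], [-1.46, 4.6], [0, 2.02], [-2.83, 2.83]. Speed limits (rad/s): [1.89, 1.89, 2.57, 2.57, 3.01, 3.01, 3.01].

## Interface

Orientations are given as a unit quaternion [x, y, z, w].
In Python, from bench import r gives the robot as it stands. The module is installed in compiled form; this text tells all that it offers.
- The arm moves only by the shell command python3 -m creep 'ROWS'. ROWS is a JSON object of lists of equal length, an entry for each row: "gripper": the opening, from 0 (shut) to 1 (fully open); "offset": the shift along the tool's x, y, z in mm, a list of three; "spin": the turn about the tool's x in degrees. A call has 1 to 8 rows; each row shifts and turns the pose as measured when the row begins, along the tool's axes as they then stand; what a row does not reach is not made up. A row lasts 1/8 s, in which the tool goes at most 62.5 mm and 10.7 degrees, less where a joint would pass 70% of its speed; a pose out of reach is approached as far as the arm can. A call is refused whole if a number of a shift passes 62.5 or a number of a turn 10.7, either way. A call with a gripper value outside its range is refused whole. The fingers move at their own pace and stop on an object; the grip force is fixed at half the most. Time passes only in rows, so rows that do not move let the fingers close. It gives the time, the measured TCP pose, the force and the opening at its end, in the units of the state.
- r.observe(): the state, without advancing time (a new reading comes with each control period).
- r.grab_frame(name): name is "side" or "top" or "wrist"; returns (picture, depth): 384x512x3 uint8, blue, green, red; 384x512 float32, mm along the optical axis (not along the pixel's ray), 0 where there is no reading.
- r.camera_model(name): a dict with "fx", "fy", "cx", "cy" (pixels), "extrinsics" (4x4, takes a point from camera to world coordinates). Camera axes: x right, y down, z forward; pixel columns grow to the right and rows downward; lengths in mm; the calibration is good to about 2 mm. The wrist camera is an equidistant fisheye: a pixel r from the principal point sees the ray r / f radians off the axis. A picture is of the moment at which its call begins: read the wrist's pose just before it. camera_model takes no time and is no camera call; for the wrist camera it gives the pose at the moment of the call.
- r.job_done(): hands the job in, once; it reports no verdict.
The state is a dict: "clock": time; "joint_pos": joint angles; "dq": joint speeds; "tau": joint torques, N m; "tcp_pos": TCP position; "ee_rot": TCP orientation; "ft_force": force on the tool from outside, world axes, zero at the start; "ft_torque": the same for the moment, N m; "finger_gap": finger opening in mm.
Only numpy, scipy, OpenCV 4.12 (cv2) and the standard library are available. Lean on these libraries where they do the work, as an engineer would, in place of code of your own. Each camera call takes 0.05 s, during which the arm holds its last target.

## Task

First, with no tiles on the sloped deck yet, turn the knob in small turns until the pointer of the aluminium eave bar stands on the bold mark of the white scale. Then lay every terracotta tile from the ware board on the deck as overlapping shingles, one tile per course down the middle, from the eave bar upwards without skipping a line: each tile square, its lower edge at its own line, its lower end resting on the tile below (the first on the eave bar) and its upper end on the deck. Leave the eave bar as set, then pick up the hand scanner, hold it steady over the ware board's label with its window pointing straight down at the label's middle from about 10 cm for two seconds, lay it back flat on the bare table right way up, and leave the bowl and jar alone.

Things in the scene. Friction and masses are not known exactly. Their poses are not given: they have to be found in the camera images.
- tile1: flat rectangular terracotta tile, 100 x 50 x 8 mm, 0.08 kg, all tiles alike and the same either way up or round; origin at its very centre, x along the 100 mm, y along the 50 mm, z through the thickness; starts flat on the ware board; may be absent (None)
- tile2: flat rectangular terracotta tile, 100 x 50 x 8 mm, 0.08 kg, all tiles alike and the same either way up or round; origin at its very centre, x along the 100 mm, y along the 50 mm, z through the thickness; starts flat on the ware board; may be absent (None)
- tile3: flat rectangular terracotta tile, 100 x 50 x 8 mm, 0.08 kg, all tiles alike and the same either way up or round; origin at its very centre, x along the 100 mm, y along the 50 mm, z through the thickness; starts flat on the ware board; may be absent (None)
- tile4: flat rectangular terracotta tile, 100 x 50 x 8 mm, 0.08 kg, all tiles alike and the same either way up or round; origin at its very centre, x along the 100 mm, y along the 50 mm, z through the thickness; starts flat on the ware board; may be absent (None)
- tile5: flat rectangular terracotta tile, 100 x 50 x 8 mm, 0.08 kg, all tiles alike and the same either way up or round; origin at its very centre, x along the 100 mm, y along the 50 mm, z through the thickness; starts flat on the ware board; may be absent (None)
- deck: sloped plywood deck of the fixed easel, 320 mm up the slope, reaching 120 mm to -y and 80 mm to +y of its middle line (95 mm from x = 110 mm up), rising 0.36 rad (21 deg); origin on its upper surface on the lower edge, at the foot of the middle line on which the tiles go, x up the slope, y across, z out of the surface. Four thin black lines run across it at x = 30, 85, 140 and 195 mm (exposure 55 mm).
- line1 (a point): middle of exposure line 1 (counted from the bottom) on the deck's surface; axes as the deck's. A tile laid right here has its centre 50 mm up the slope from it and 11 mm out of the surface, its lower end raised 14.5 mm off the deck, its upper end on it: it slopes 0.146 rad less than the deck, face to face with the tile below
- line2 (a point): middle of exposure line 2 (counted from the bottom) on the deck's surface; axes as the deck's. A tile laid right here has its centre 50 mm up the slope from it and 11 mm out of the surface, its lower end raised 14.5 mm off the deck, its upper end on it: it slopes 0.146 rad less than the deck, face to face with the tile below
- line3 (a point): middle of exposure line 3 (counted from the bottom) on the deck's surface; axes as the deck's. A tile laid right here has its centre 50 mm up the slope from it and 11 mm out of the surface, its lower end raised 14.5 mm off the deck, its upper end on it: it slopes 0.146 rad less than the deck, face to face with the tile below
- line4 (a point): middle of exposure line 4 (counted from the bottom) on the deck's surface; axes as the deck's. A tile laid right here has its centre 50 mm up the slope from it and 11 mm out of the surface, its lower end raised 14.5 mm off the deck, its upper end on it: it slopes 0.146 rad less than the deck, face to face with the tile below
- pointer (a point): tip of the small dark pointer on the end of the eave bar, at the line of the bar's lower edge; axes as the deck's. The aluminium eave bar (14 mm along the slope, 90 mm across, 14.5 mm high) slides up and down the deck, driven by the knob only
- mark (a point): the bold black mark on the white scale at the deck's side away from the robot, in line with line 1; axes as the deck's. The pointer starts 8 to 16 mm down the slope from it
- knob (a joint): angle of the black knob (vertical axis) beside the lower end of the easel, rad, 0 to 6, growing clockwise seen from above; each rad moves the eave bar 6 mm up the slope; it stays where it is left; friction 0.04 N m
- knob_grip (a point): on the knob's axis at the height to grip its bar; turns with the knob, x along the bar (46 x 14 mm in plan, its top 7 mm above this point, the round disc under it 23 mm below)
- wareboard: fixed plank board, 290 x 340 x 12 mm, on which the tiles start; origin under its centre, x along the 290 mm, top 12 mm above the origin
- bowl: white bowl, 110 mm wide, 60 mm high, a bystander; origin under its centre
- jar: terracotta-coloured jar with white lid, 70 mm wide, 85 mm high, a bystander; origin under its centre
- scanner: hand scanner, 0.2 kg, a straight grey handle (108 x 32 mm, top 30 mm above the table) with a black head (50 x 48 x 36 mm) at its +x end; x along it towards the head, z up; origin at its underside, on the handle, 30 mm behind the head; the place to grip from above is the handle over the origin. It starts lying flat on the table, beside the easel
- window (a point): the scanner's glass window, in the underside of its head, 55 mm ahead of the scanner's origin; it reads straight out of the underside, along -z; axes as the scanner's
- label (a point): middle of the 50 x 50 mm white label with black bars that lies flat on the corner of the ware board far from the easel; axes as the ware board's. The scanner reads it from 50 to 150 mm
Not all that is in view belongs to the job. Of the things that look like the scanner, take the one that is nearest to the robot's base at the start. Leave any black or purple look-alike of the tile1 alone.

How it is judged (in metres and radians):
On the way, in this order (a step that is already met when the one before it is completed fails the run):
1. with no tile on the deck, the pointer is set on the bold mark (within 2.5 mm) and the knob let go (x of pointer in the frame of mark between -0.0025 and 0.0025 m and contact force between the fingers and knob below 0.2 N and horizontal distance between each of tile1, tile2, tile3, tile4, tile5 and line2 above 0.12 m), for 0.4 s.
2. all the tiles are laid as shingles, with the pointer still at the mark ((x of tile1 in the frame of deck between 0.073 and 0.087 m or x of tile1 in the frame of deck between 0.128 and 0.142 m or x of tile1 in the frame of deck between 0.183 and 0.197 m or x of tile1 in the frame of deck between 0.238 and 0.252 m) and y of tile1 in the frame of deck between -0.01 and 0.01 m and z of tile1 in the frame of deck between 0.007 and 0.016 m and angle between the y axis of each of tile1, tile2, tile3, tile4, tile5 and the y axis of deck, either way round below 0.12 rad and angle between the x axis of tile1 and the x axis of deck, either way round between 0.08 and 0.22 rad and linear speed of each of tile1, tile2, tile3, tile4, tile5 below 0.02 m/s and (x of tile2 in the frame of deck between 0.073 and 0.087 m or x of tile2 in the frame of deck between 0.128 and 0.142 m or x of tile2 in the frame of deck between 0.183 and 0.197 m or x of tile2 in the frame of deck between 0.238 and 0.252 m) and y of tile2 in the frame of deck between -0.01 and 0.01 m and z of tile2 in the frame of deck between 0.007 and 0.016 m and angle between the x axis of tile2 and the x axis of deck, either way round between 0.08 and 0.22 rad and (x of tile3 in the frame of deck between 0.073 and 0.087 m or x of tile3 in the frame of deck between 0.128 and 0.142 m or x of tile3 in the frame of deck between 0.183 and 0.197 m or x of tile3 in the frame of deck between 0.238 and 0.252 m) and y of tile3 in the frame of deck between -0.01 and 0.01 m and z of tile3 in the frame of deck between 0.007 and 0.016 m and angle between the x axis of tile3 and the x axis of deck, either way round between 0.08 and 0.22 rad and (x of tile4 in the frame of deck between 0.073 and 0.087 m or x of tile4 in the frame of deck between 0.128 and 0.142 m or x of tile4 in the frame of deck between 0.183 and 0.197 m or x of tile4 in the frame of deck between 0.238 and 0.252 m) and y of tile4 in the frame of deck between -0.01 and 0.01 m and z of tile4 in the frame of deck between 0.007 and 0.016 m and angle between the x axis of tile4 and the x axis of deck, either way round between 0.08 and 0.22 rad and (x of tile5 in the frame of deck between 0.073 and 0.087 m or x of tile5 in the frame of deck between 0.128 and 0.142 m or x of tile5 in the frame of deck between 0.183 and 0.197 m or x of tile5 in the frame of deck between 0.238 and 0.252 m) and y of tile5 in the frame of deck between -0.01 and 0.01 m and z of tile5 in the frame of deck between 0.007 and 0.016 m and angle between the x axis of tile5 and the x axis of deck, either way round between 0.08 and 0.22 rad and (x of tile1 in the frame of deck between 0.073 and 0.087 m or x of tile2 in the frame of deck between 0.073 and 0.087 m or x of tile3 in the frame of deck between 0.073 and 0.087 m or x of tile4 in the frame of deck between 0.073 and 0.087 m or x of tile5 in the frame of deck between 0.073 and 0.087 m) and (x of tile1 in the frame of deck between 0.128 and 0.142 m or x of tile2 in the frame of deck between 0.128 and 0.142 m or x of tile3 in the frame of deck between 0.128 and 0.142 m or x of tile4 in the frame of deck between 0.128 and 0.142 m or x of tile5 in the frame of deck between 0.128 and 0.142 m) and (x of tile1 in the frame of deck between 0.183 and 0.197 m or x of tile2 in the frame of deck between 0.183 and 0.197 m or x of tile3 in the frame of deck between 0.183 and 0.197 m or x of tile4 in the frame of deck between 0.183 and 0.197 m or x of tile5 in the frame of deck between 0.183 and 0.197 m) and distance between tile1 and tile2 above 0.035 m and distance between each of tile1, tile2 and tile3 above 0.035 m and distance between each of tile1, tile2, tile3 and tile4 above 0.035 m and distance between each of tile1, tile2, tile3, tile4 and tile5 above 0.035 m and x of pointer in the frame of mark between -0.0035 and 0.0035 m), for 0.2 s.
3. the scanner, held in the gripper, reads the label: window pointing at it from 50 to 150 mm, within 15 mm of its middle, still for 1 s (x of label in the frame of window between -0.015 and 0.015 m and y of label in the frame of window between -0.015 and 0.015 m and z of label in the frame of window between -0.15 and -0.05 m and contact force between the fingers and scanner above 0.5 N and linear speed of scanner below 0.03 m/s), for 1 s.
At the end, for the whole second after the job is handed in: Pointer within 3.5 mm of the mark; each tile at rest, one per line from line 1 up, none skipped, lower edge within 7 mm of its line, 10 mm of the middle, square within 0.12 rad, lower end propped on bar or tile below (0.08 to 0.22 rad to the deck); scanner flat on the table (all of step 2 and height (world z) of scanner below 0.006 m and angle between scanner's own z axis and vertical below 0.1 rad and linear speed of scanner below 0.02 m/s); the robot touches nothing.
It fails at once if the bowl is shifted more than 3 cm or tipped over (distance of bowl from where it was at the start of the episode above 0.03 m or angle between bowl's own z axis and vertical above 0.5 rad).
It fails at once if the jar is shifted more than 3 cm or tipped over (distance of jar from where it was at the start of the episode above 0.03 m or angle between jar's own z axis and vertical above 0.5 rad).
Of tile1, tile2, tile3, tile4, tile5 only 3 to 4 are there at a start; the rules pass over those that are not, and their reading is None.
At some moment in a run one of tile1, tile2, tile3, tile4, tile5 may be knocked a few centimetres aside while the robot is not near it.
Once in a run the grip may slacken for a moment while it holds something.
It also fails if it takes over 210 s, if anything falls off the work surface, if the arm or the gripper's body presses on something with over 40 N, if the wrist force passes 120 N, or if a joint passes its speed limit or range.

## Working session

There is one attempt and no reset: what is moved stays moved. The work goes in short steps, Python scripts to look and compute and a shell command to move; the robot and the scene stay as the last step left them, time stands still between calls to the robot, and variables do not carry over. Pictures are saved under pics/ and viewed, and the job is handed in when it is done.

```bash
ls; mkdir -p pics; python3 - <<'E'
from bench import r
import cv2,numpy as np
print(r.observe())
for n in ["side","top","wrist"]:
    m=r.camera_model(n); p,d=r.grab_frame(n); cv2.imwrite(f"pics/{n}0.png",p); np.save(f"{n}0.npy",d)
    print(n,m["fx"],m["fy"],m["cx"],m["cy"],np.round(m["extrinsics"],3).tolist())
E
```

```text
pics
{'clock': 0.0, 'joint_pos': array([ 1.30628021,  0.70711452, -0.02762333,  1.48503848,  0.0220005 ,
        0.95089361, -0.07549182]), 'dq': array([-0.00120222,  0.00015792,  0.00021985, -0.00058864, -0.00075026,
       -0.00026248,  0.00087992]), 'tau': array([ 1.88115285e-05, -8.83217597e+01,  1.23477090e+00, -2.36165696e+01,
        1.68144592e-02,  6.66448177e-03, -6.77254161e-05]), 'tcp_pos': array([ 126.99988984, -560.50838116,  230.81149116]), 'ee_rot': array([-0.70266499, -0.07902251,  0.70277986, -0.07821643]), 'ft_force': array([-0.60921773,  0.30392453,  0.1435281 ]), 'ft_torque': array([-0.05349735, -0.02193144,  0.0111401 ]), 'finger_gap': 85.24156478724026}
side 394.378334363212 394.378334363212 254.21412848513947 195.92077241878047 [[-0.962, -0.158, 0.223, 243.353], [-0.273, 0.593, -0.758, 868.315], [-0.012, -0.79, -0.613, 763.693], [0.0, 0.0, 0.0, 1.0]]
top 405.69634703254866 405.69634703254866 258.09057596805843 194.11380946134068 [[0.013, -0.981, 0.195, 270.363], [-1.0, -0.011, 0.011, 32.265], [-0.009, -0.195, -0.981, 1306.537], [0.0, 0.0, 0.0, 1.0]]
wrist 297.3186396354542 297.3186396354542 254.65386248100899 192.0485508783044 [[0.221, -0.922, -0.318, 209.551], [-0.975, -0.209, -0.07, -542.508], [-0.002, 0.325, -0.946, 373.809], [0.0, 0.0, 0.0, 1.0]]
```

View pics/top0.png

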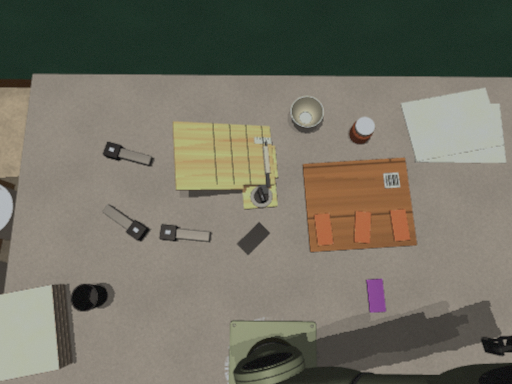

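View pics/side0.png

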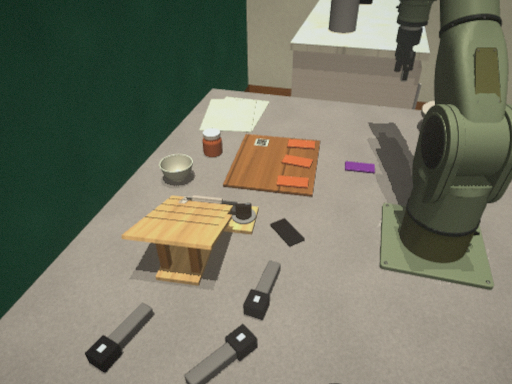

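View pics/wrist0.png

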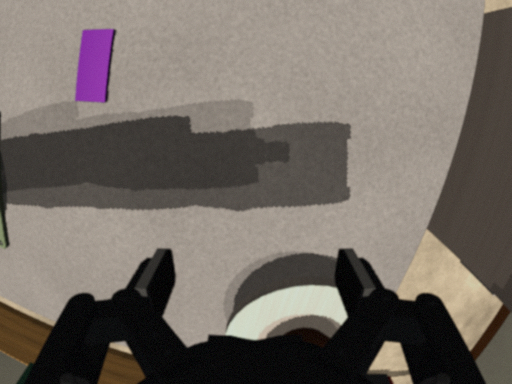

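Top view: three orange tiles at (324,229), (363,226) and (400,224) on the ware board, with the label at (392,180). The easel is at (225,157) and the knob at (262,196). Look-alikes: the black plate at (253,238) and the purple plate at (376,295). There are three scanners, at (130,154), (125,222) and (185,234), and (185,234) is nearest the base.

```bash
cat > h.py <<'E'
from bench import r
import cv2,numpy as np
from scipy.spatial.transform import Rotation as R
class Cam:
    def __init__(s,n,m=None):
        s.n=n; s.m=m or r.camera_model(n); s.E=np.array(s.m["extrinsics"]); s.fish=n=="wrist"
    def ray(s,u,v):
        a=(u-s.m["cx"])/s.m["fx"]; b=(v-s.m["cy"])/s.m["fy"]
        if s.fish:
            t=np.hypot(a,b); k=np.sin(t)/max(t,1e-9); d=np.array([a*k,b*k,np.cos(t)])
        else: d=np.array([a,b,1.])
        return s.E[:3,:3]@d
    def plane(s,u,v,z=0.,n=(0,0,1),p=None):
        n=np.array(n,float); p=np.array([0,0,z]) if p is None else np.array(p)
        d=s.ray(u,v); o=s.E[:3,3]; return o+d*((p-o)@n)/(d@n)
    def proj(s,P):
        c=s.E[:3,:3].T@(np.array(P)-s.E[:3,3])
        if s.fish:
            t=np.arctan2(np.hypot(c[0],c[1]),c[2]); q=c[:2]/max(np.hypot(c[0],c[1]),1e-9)*t
        else: q=c[:2]/c[2]
        return np.array([s.m["cx"]+s.m["fx"]*q[0],s.m["cy"]+s.m["fy"]*q[1]])
    def dep(s,u,v,d):
        z=d[int(round(v)),int(round(u))]; q=s.ray(u,v); c=s.E[:3,:3].T@q
        return s.E[:3,3]+q/c[2]*z
def shot(n,f):
    c=Cam(n); p,d=r.grab_frame(n); cv2.imwrite(f"pics/{f}.png",p); return c,p,d
def state():
    o=r.observe(); M=R.from_quat(o["ee_rot"]).as_matrix()
    # yaw of jaw axis
    y=M[:,1]; 
    return o,np.array(o["tcp_pos"]),M,np.degrees(np.arctan2(y[1],y[0]))
def togo(P,yaw=None):
    """tool-axis offset to world P; spin (deg) to bring jaw axis to yaw (mod 180)"""
    o,t,M,a=state(); off=M.T@(np.array(P)-t)
    out=[np.round(off,1).tolist()]
    if yaw is not None:
        dy=(yaw-a+90)%180-90
        out.append(round(-dy if M[2,0]<0 else dy,1))
    print("t%.2f tcp"%o["clock"],np.round(t,1),"jaw",round(a,1),"toolx",np.round(M[:,0],3),"togo",out,"gap",round(o["finger_gap"],1),"F",np.round(o["ft_force"],1))
E
python3 - <<'E'
import cv2
p=cv2.imread("pics/top0.png")
cv2.imwrite("pics/t_a.png",cv2.resize(p[110:260,95:295],None,fx=4,fy=4,interpolation=cv2.INTER_CUBIC))
cv2.imwrite("pics/t_b.png",cv2.resize(p[80:320,290:430],None,fx=2.5,fy=2.5,interpolation=cv2.INTER_CUBIC))
E
```

```text
(no output)
```

View pics/t_a.png

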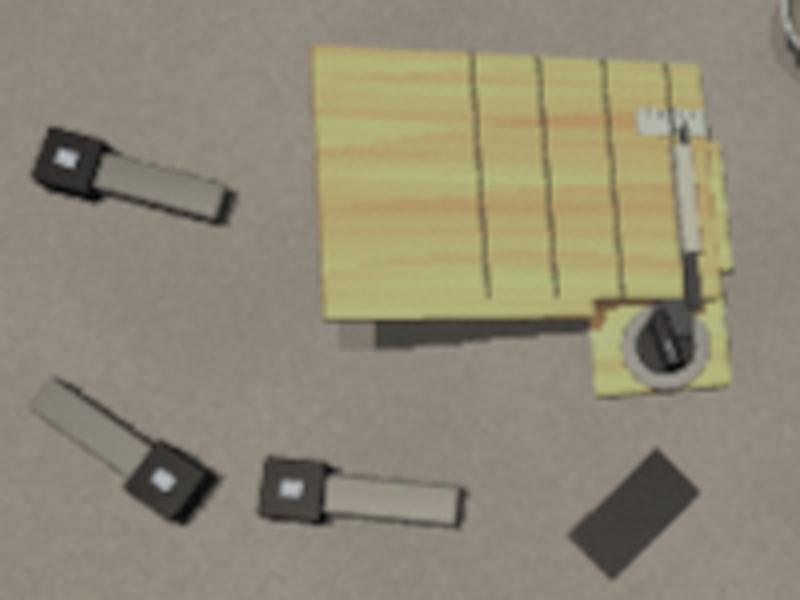

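View pics/t_b.png

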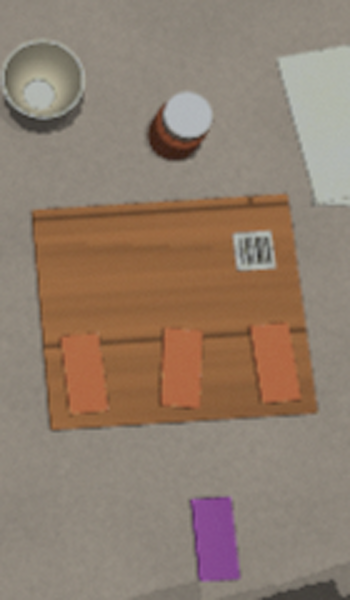

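```bash
python3 - <<'E'
from h import *
d=np.load("top0.npy"); c=Cam("top"); p=cv2.imread("pics/top0.png")
m=np.zeros(d.shape,np.uint8); cv2.fillPoly(m,[np.array([[178,127],[245,129],[247,180],[180,184]])],1)
ys,xs=np.nonzero(m); P=np.array([c.dep(u,v,d) for u,v in zip(xs,ys)])
ce=P.mean(0); n=np.linalg.svd(P-ce)[2][2]; n*=np.sign(n[2]); print("n",n,"tilt",np.arccos(n[2]),"res",((P-ce)@n).std())
np.save("deckplane.npy",np.array([ce,n]))
f=lambda a,b:(a/4+95-.375,b/4+110-.375)
for nm,q in dict(tl=(313,47),bl=(325,319),tr=(698,65),l4t=(473,52),l4b=(489,297),l3t=(538,58),l3b=(556,297),l2t=(604,60),l2b=(622,297),l1t=(667,64)).items():
    print(nm,np.round(c.plane(*f(*q),n=n,p=ce),1))
for nm,q,z in [("knob",(667,340),70),("knobbar a",(652,318),70),("scan head",(291,490),36),("hand end",(463,505),30),("black",(634,514),8)]:
    print(nm,np.round(c.plane(*f(*q),z=z),1), np.round(c.dep(*f(*q),d),1))
hsv=cv2.cvtColor(p,cv2.COLOR_BGR2HSV)
mk=cv2.inRange(hsv,(3,150,120),(12,255,255)); 
for k in cv2.findContours(mk,cv2.RETR_EXTERNAL,cv2.CHAIN_APPROX_NONE)[0]:
    if cv2.contourArea(k)<150: continue
    (u,v),wh,a=cv2.minAreaRect(k); b=cv2.boxPoints(((u,v),wh,a)); Q=[c.plane(*x,z=20) for x in b]
    C=c.plane(u,v,z=20); e=[Q[1]-Q[0],Q[2]-Q[1]]; e=max(e,key=np.linalg.norm)
    print("tile",(round(u),round(v)),np.round(C,1),np.round(c.dep(u,v,d),1),"long dir",np.degrees(np.arctan2(e[1],e[0])),np.linalg.norm(e))
print("label",c.plane(392,180,z=12),c.dep(392,180,d))
E
```

```text
n [ 0.90886425 -0.1196315   0.39956736] tilt 1.159751480909717 res 47.94322596457697
tl [ 1182.8   586.  -1034. ]
bl [422.3 192.  577.9]
tr [ 1512.5   -16.  -1964.2]
l4t [ 1324.    391.1 -1413.5]
l4b [453.9 127.5 486.8]
l3t [ 1342.4   282.1 -1488. ]
l3b [459.2  94.4 464.8]
l2t [ 1419.1   171.6 -1695.4]
l2b [464.7  60.  442. ]
l1t [ 1469.6    49.2 -1847. ]
knob [514.5  36.4  70. ] [516.8  36.4  58.4]
knobbar a [531.8  48.3  70. ] [535.4  48.5  53.2]
scan head [397.9 330.4  36. ] [397.5 329.5  40.1]
hand end [388.3 195.6  30. ] [390.  197.9  11.9]
black [384.8  61.4   8. ] [384.7  61.4   8.5]
tile (324, 229) [ 414.9 -162.    20. ] [ 415.3 -162.4   16.9] long dir -173.86691022405185 101.20473366831592
tile (362, 227) [ 423.1 -284.    20. ] [ 422.9 -283.7   21.2] long dir 177.65656615169988 102.06245446116071
tile (400, 225) [ 432.3 -403.7   20. ] [ 431.8 -402.3   24. ] long dir -173.92618741520883 101.97138201660982
label [ 579.25666364 -389.4457082    12.        ] [ 578.82117602 -388.85116838   13.82507558]
```

```bash
python3 - <<'E'
from h import *
d=np.load("top0.npy"); c=Cam("top")
m=np.zeros(d.shape,np.uint8); cv2.fillPoly(m,[np.array([[178,127],[245,129],[247,180],[180,184]])],1)
ys,xs=np.nonzero(m*(d>0)); P=np.array([c.dep(u,v,d) for u,v in zip(xs,ys)])
g=np.ones(len(P),bool)
md=np.median(P,0); g=np.abs(P[:,2]-md[2])<80
for i in range(8):
    ce=P[g].mean(0); n=np.linalg.svd(P[g]-ce)[2][2]; n*=np.sign(n[2]); e=np.abs((P-ce)@n); g=e<max(4,30/(i+1))
print("n",n,"tilt",np.arccos(n[2]),"res",e[g].std(),g.mean(),ce)
np.save("deckplane.npy",np.array([ce,n]))
f=lambda a,b:(a/4+95-.375,b/4+110-.375)
for nm,q in dict(tl=(313,47),bl=(325,319),tr=(698,65),l4t=(473,52),l4b=(489,297),l3t=(538,58),l3b=(556,297),l2t=(604,60),l2b=(622,297),l1t=(667,64)).items():
    print(nm,np.round(c.plane(*f(*q),n=n,p=ce),1))
E
```

```text
n [ 0.03552864 -0.35124143  0.93561059] tilt 0.3608116622276946 res 1.0623280621515618 0.9180768197690035 [634.63070825 191.43306672  93.58659188]
tl [727.3 309.6 134.4]
bl [514.7 289.2 134.8]
tr [758.2  13.3  22. ]
l4t [741.6 192.7  90. ]
l4b [542.7 173.5  90.4]
l3t [744.3 142.7  71.1]
l3b [547.5 123.4  71.4]
l2t [750.7  90.5  51.3]
l2b [552.4  72.5  52.1]
l1t [755.1  39.1  31.8]
```

```bash
cat >> h.py <<'E'
DO=np.array([638.9,0.1,21.6]); h=np.radians(95.45)
ex=np.array([np.cos(.36)*np.cos(h),np.cos(.36)*np.sin(h),np.sin(.36)]); ey=np.array([-np.sin(h),np.cos(h),0]); ez=np.cross(ex,ey)
def dk(x,y,z): return DO+x*ex+y*ey+z*ez
def todk(P): q=np.array(P)-DO; return np.array([q@ex,q@ey,q@ez])
E
python3 - <<'E'
from h import *
togo([515,36,180],121)
for x in (80,135,190): print(dk(x,0,11).round(1))
E
```

```text
t0.15 tcp [ 127.  -560.6  230.9] jaw -77.2 toolx [-0.     0.001 -1.   ] togo [[51.3, -496.0, -510.2], np.float64(-18.2)] gap 85.5 F [ 0.4 -0.4 -0.7]
[632.2  70.8  60.1]
[627.3 122.   79.5]
[622.4 173.3  98.8]
```

```bash
python3 -m creep '{"gripper":[1,1,1,1,1,1,1,1],"offset":[[0,-42,-43],[0,-42,-43],[0,-42,-43],[0,-42,-43],[0,-42,-43],[0,-42,-43],[0,-42,-43],[0,-42,-43]],"spin":[0,0,0,0,0,0,0,0]}'; python3 - <<'E'
from h import *
togo([515,36,200],121)
E
```

```text
clock: 1.15
tcp_pos: [394.0, -147.2, 230.0]
ee_rot: [0.703, 0.076, -0.703, 0.076]
ft_force: [1.0, -0.9, 0.8]
finger_gap: 85.5
t1.15 tcp [ 394.  -147.2  230. ] jaw -77.6 toolx [ 0.  0. -1.] togo [[30.2, -153.0, -157.5], np.float64(-18.6)] gap 85.5 F [ 1.  -0.9  0.8]
```

```bash
python3 -m creep '{"gripper":[1,1,1,1,1,1,1,1],"offset":[[6,-38,-39],[6,-38,-39],[6,-38,-39],[6,-38,-39],[0,0,0],[0,0,0],[0,0,0],[0,0,0]],"spin":[0,0,0,0,-10.5,-10.5,-10.5,-10.5]}'; python3 - <<'E'
from h import *
togo([515,36,200],121)
print(r.observe()["joint_pos"])
c,p,d=shot("wrist","w1")
E
```

```text
clock: 2.15
tcp_pos: [517.7, 47.3, 203.9]
ee_rot: [-0.626, -0.33, 0.626, -0.329]
ft_force: [-0.7, 0.5, -0.5]
finger_gap: 85.3
t2.15 tcp [517.7  47.3 203.9] jaw -34.5 toolx [-0.001  0.    -1.   ] togo [[3.9, 4.2, 10.9], np.float64(24.5)] gap 85.3 F [-0.7  0.5 -0.5]
[-0.08359085  0.66205884 -0.12444527  1.72131933  0.10960756  0.76548196
 -0.86253876]
```

View pics/w1.png

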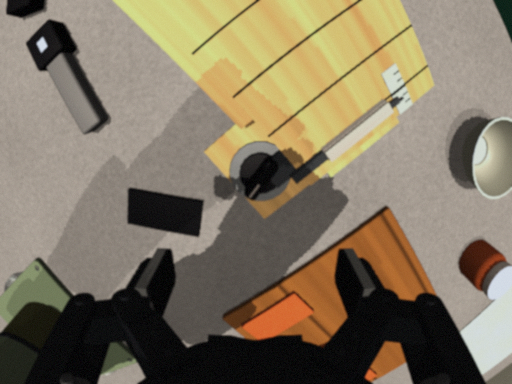

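```bash
python3 - <<'E'
from h import *
p=cv2.imread("pics/w1.png")
cv2.imwrite("pics/w1c.png",cv2.resize(p[50:230,200:440],None,fx=3.3,fy=3.3,interpolation=cv2.INTER_CUBIC))
E
```

```text
(no output)
```

View pics/w1c.png

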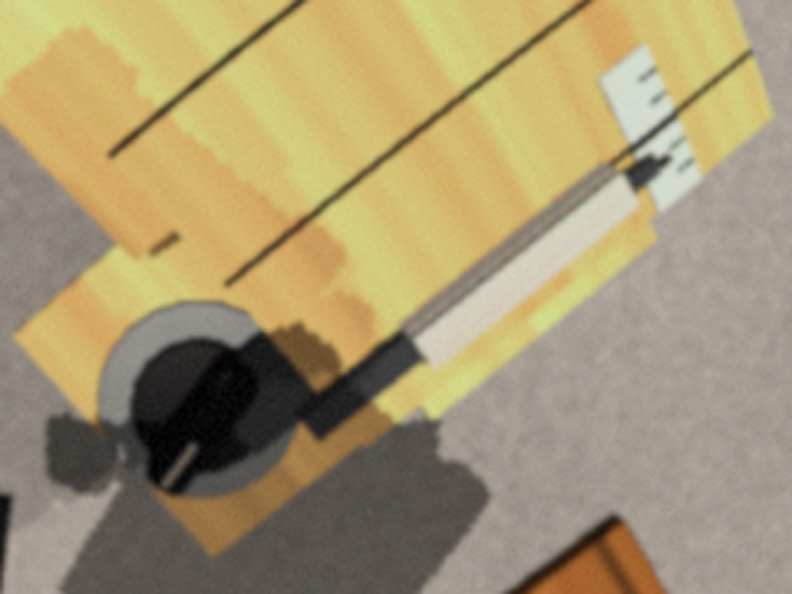

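```bash
python3 - <<'E'
from h import *
c,p,d=shot("wrist","w2")
f=lambda a,b:(200+a/3.3-.35,50+b/3.3-.35)
for q in [(245,350),(165,480),(205,415),(180,460),(225,380),(195,330),(150,380),(120,400)]:
    u,v=f(*q); w=d[int(v)-1:int(v)+2,int(u)-1:int(u)+2]; print(q,np.round(c.dep(u,v,d),1), np.round(w[w>0].mean() if (w>0).any() else 0,1), np.round(c.plane(u,v,z=60),1))
P=np.array([np.r_[c.dep(u,v,d),u,v] for u in range(235,295) for v in range(130,205) if d[v,u]>0])
k=P[(np.hypot(P[:,0]-515,P[:,1]-36)<40)]
hh,b=np.histogram(k[:,2],bins=range(0,100,4)); print(list(zip(b,hh)))
E
```

```text
(245, 350) [545.   49.2  29.6] 328.1 [546.9  55.6  60. ]
(165, 480) [503.2  33.9  56.6] 307.6 [504.   34.9  60. ]
(205, 415) [525.5  44.9  57.7] 301.1 [525.8  45.4  60. ]
(180, 460) [510.9  36.8  56.7] 305.8 [511.5  37.7  60. ]
(225, 380) [536.5  50.3  56. ] 298.3 [536.9  51.2  60. ]
(195, 330) [533.9  62.   18. ] 330.6 [537.9  69.   60. ]
(150, 380) [512.6  57.6  26.4] 328.3 [518.2  63.8  60. ]
(120, 400) [498.6  56.   17.9] 338.6 [507.1  63.7  60. ]
[(np.int64(0), np.int64(45)), (np.int64(4), np.int64(0)), (np.int64(8), np.int64(53)), (np.int64(12), np.int64(175)), (np.int64(16), np.int64(869)), (np.int64(20), np.int64(34)), (np.int64(24), np.int64(573)), (np.int64(28), np.int64(47)), (np.int64(32), np.int64(466)), (np.int64(36), np.int64(49)), (np.int64(40), np.int64(48)), (np.int64(44), np.int64(28)), (np.int64(48), np.int64(37)), (np.int64(52), np.int64(249)), (np.int64(56), np.int64(324)), (np.int64(60), np.int64(0)), (np.int64(64), np.int64(0)), (np.int64(68), np.int64(0)), (np.int64(72), np.int64(0)), (np.int64(76), np.int64(0)), (np.int64(80), np.int64(0)), (np.int64(84), np.int64(0)), (np.int64(88), np.int64(0)), (np.int64(92), np.int64(0))]
```

```bash
python3 - <<'E'
from h import *
c,p,d=shot("wrist","w3")
P=np.array([np.r_[c.dep(u,v,d),u,v] for u in range(235,295) for v in range(130,205) if d[v,u]>0])
k=P[(np.hypot(P[:,0]-515,P[:,1]-36)<45)&(P[:,2]>52)]
print(cv2.minAreaRect(k[:,:2].astype(np.float32)),np.median(k[:,2]))
w=np.linalg.svd(k[:,:2]-k[:,:2].mean(0))[2][0]; print(np.degrees(np.arctan2(w[1],w[0])),k[:,:2].mean(0))
dk_=P[(P[:,2]>23)&(P[:,2]<29)]; print("disc",np.median(dk_[:,2]), cv2.minEnclosingCircle(dk_[:,:2].astype(np.float32)))
# pointer and mark along the deck
f=lambda a,b:(200+a/3.3-.35,50+b/3.3-.35)
n=ez
for nm,q in dict(l1a=(752,52),l1b=(612,165),ptip=(668,158),l2a=(226,285),l2b=(590,0)).items():
    print(nm,todk(c.plane(*f(*q),n=ez,p=DO)).round(1))
E
```

```text
((520.626953125, 39.62847137451172), (45.303863525390625, 14.272760391235352), 20.089183807373047) 56.131064147565496
19.857534413285013 [521.25487321  40.50742976]
disc 26.28733025928028 ((525.3301391601562, 42.67597198486328), 28.488203048706055)
l1a [  31.4 -121.2    0. ]
l1b [ 31.4 -49.    0. ]
ptip [ 18.5 -70.4  -0. ]
l2a [86.9 78.6  0. ]
l2b [ 86.5 -68.8   0. ]
```

```bash
python3 -m creep '{"gripper":[1,1,1,1,1,1,1,1],"offset":[[0,0,0],[0,0,0],[0,0,0],[0,0,0],[0,0,0],[0,0,0],[0,0,0],[0,0,0]],"spin":[-10.6,-10.6,-10.6,-10.6,-10.6,-10.6,-10.6,-10.6]}'
python3 -m creep '{"gripper":[1,1,1,1,1,1,1],"offset":[[0,0,0],[0,0,0],[0,0,0],[0,0,0],[0,0,0],[0,0,0],[0,0,0]],"spin":[-10.6,-10.6,-10.6,-10.6,-10.6,-6,0]}'; python3 - <<'E'
from h import *
togo([520.6,39.6,100],110)
print(r.observe()["joint_pos"])
E
```

```text
clock: 3.3
tcp_pos: [516.8, 47.3, 203.1]
ee_rot: [0.241, 0.666, -0.242, 0.663]
ft_force: [0.6, -0.1, 0.5]
finger_gap: 85.3
clock: 4.18
tcp_pos: [515.0, 46.9, 201.2]
ee_rot: [-0.117, 0.702, 0.117, 0.693]
ft_force: [-0.6, 0.2, -1.0]
finger_gap: 85.3
t4.17 tcp [515.   46.9 201.2] jaw 109.1 toolx [-0.012 -0.003 -1.   ] togo [[101.1, -8.9, 4.1], np.float64(-0.9)] gap 85.3 F [-0.6  0.2 -1. ]
[ 0.28998112  0.78358147 -0.86371828  1.71007591  0.69116617  0.99565077
  1.0709469 ]
```

```bash
python3 -m creep '{"gripper":[0.6,0.6,0.6,0.6],"offset":[[50,-9,4],[50,0,0],[0,0,0],[0,0,0]],"spin":[0,0,0,0]}'; python3 - <<'E'
from h import *
togo([520.6,39.6,36],110)
c,p,d=shot("wrist","w4")
print(c.proj([520.6,39.6,57]))
for a in (20,200): print(c.proj([520.6+23*np.cos(np.radians(a)),39.6+23*np.sin(np.radians(a)),57]))
E
```

```text
clock: 4.68
tcp_pos: [521.3, 39.4, 100.7]
ee_rot: [-0.111, 0.702, 0.11, 0.694]
ft_force: [0.5, -0.0, 0.4]
finger_gap: 51.1
t4.67 tcp [521.3  39.4 100.7] jaw 108.0 toolx [-0.011 -0.004 -1.   ] togo [[64.7, 0.4, 0.2], np.float64(-2.0)] gap 51.1 F [ 0.5 -0.   0.4]
[255.82328773 218.38511402]
[256.90893763 247.6710201 ]
[254.635421   186.38037365]
```

View pics/w4.png

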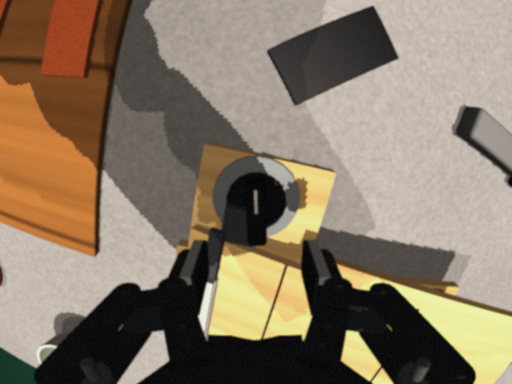

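The knob bar runs from about (256,185) to (252,245), as predicted, between the fingertips at (190,265) and (320,265). I'll descend and grip.

```bash
python3 -m creep '{"gripper":[0.6,0.6,0.6,0,0,0,0],"offset":[[32,0,0],[32,0,0],[0,0,0],[0,0,0],[0,0,0],[0,0,0],[0,0,0]],"spin":[-2,0,0,0,0,0,0]}'; python3 - <<'E'
from h import *
togo([520.6,39.6,36],110)
E
```

```text
clock: 5.6
tcp_pos: [524.0, 41.0, 44.2]
ee_rot: [-0.121, 0.697, 0.121, 0.696]
ft_force: [5.0, 1.3, -30.1]
finger_gap: 12.1
t5.60 tcp [524.   41.   44.2] jaw 109.7 toolx [-0.001 -0.001 -1.   ] togo [[8.2, -0.2, -3.7], np.float64(-0.3)] gap 12.1 F [  5.    1.3 -30.1]
```

```bash
python3 -m creep '{"gripper":[0,0],"offset":[[0,0,0],[0,0,0]],"spin":[0,0]}'; python3 - <<'E'
from h import *
togo([520.6,39.6,36],110)
c,p,d=shot("wrist","w5")
E
```

```text
clock: 5.85
tcp_pos: [524.0, 41.2, 44.3]
ee_rot: [-0.121, 0.697, 0.121, 0.696]
ft_force: [3.1, 2.9, -21.7]
finger_gap: 12.2
t5.85 tcp [524.   41.2  44.3] jaw 109.7 toolx [-0.001  0.    -1.   ] togo [[8.3, -0.4, -3.8], np.float64(-0.3)] gap 12.2 F [  3.1   2.9 -21.7]
```

View pics/w5.png

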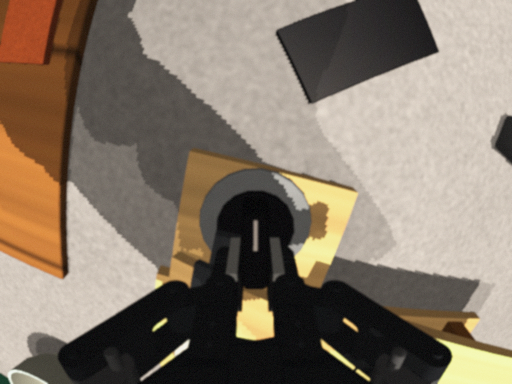

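```bash
python3 -m creep '{"gripper":[0,0,0,0,0,0],"offset":[[0,-0.6,0],[0,-0.6,0],[0,-0.6,0],[0,-0.6,0],[0,-0.6,0],[0,-0.6,0]],"spin":[10,10,10,10,10,10]}'; python3 - <<'E'
from h import *
togo([520.6,39.6,36],110)
c,p,d=shot("wrist","w6")
E
```

```text
clock: 6.65
tcp_pos: [523.1, 37.0, 44.3]
ee_rot: [0.254, 0.661, -0.255, 0.659]
ft_force: [1.6, 1.7, -22.9]
finger_gap: 11.7
t6.65 tcp [523.1  37.   44.3] jaw 47.8 toolx [-0.003  0.    -1.   ] togo [[8.3, 0.2, -3.6], np.float64(-62.2)] gap 11.7 F [  1.6   1.7 -22.9]
```

View pics/w6.png

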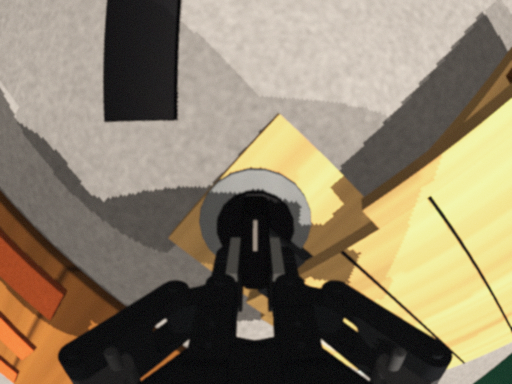

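```bash
python3 -m creep '{"gripper":[0,0,0,0],"offset":[[0,-0.6,0],[0,-0.6,0],[0,-0.6,0],[0,-0.6,0]],"spin":[10,10,10,10]}'; python3 - <<'E'
from h import *
togo([520.6,39.6,36],110)
c,p,d=shot("wrist","w7")
c,p,d=shot("side","s7")
cv2.imwrite("pics/s7c.png",cv2.resize(p[180:260,120:270],None,fx=5,fy=5,interpolation=cv2.INTER_CUBIC))
E
```

```text
clock: 7.2
tcp_pos: [520.5, 35.8, 44.3]
ee_rot: [0.468, 0.531, -0.47, 0.528]
ft_force: [1.3, 1.6, -21.8]
finger_gap: 12.1
t7.20 tcp [520.5  35.8  44.3] jaw 6.9 toolx [-0.005  0.001 -1.   ] togo [[8.3, 0.6, -3.8], np.float64(76.9)] gap 12.1 F [  1.3   1.6 -21.8]
```

View pics/w7.png

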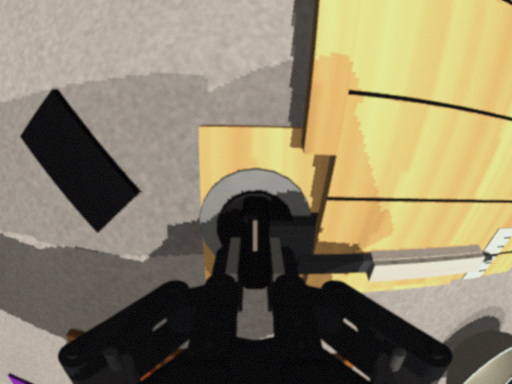

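View pics/s7c.png

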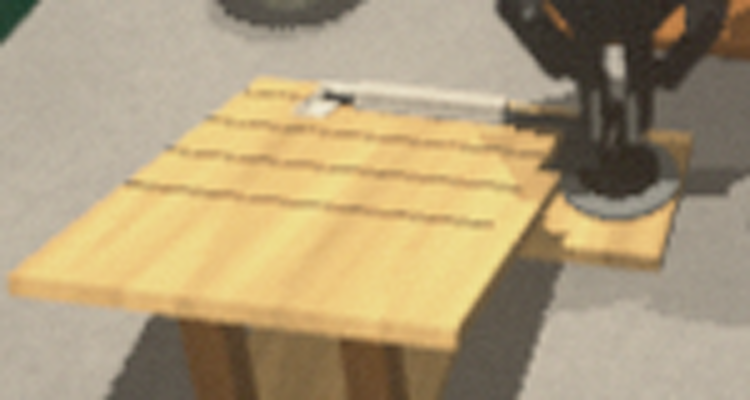

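```bash
python3 - <<'E'
from h import *
p=cv2.imread("pics/w7.png")
cv2.imwrite("pics/w7c.png",cv2.resize(p[215:295,412:512],None,fx=7,fy=7,interpolation=cv2.INTER_CUBIC))
E
```

```text
(no output)
```

View pics/w7c.png

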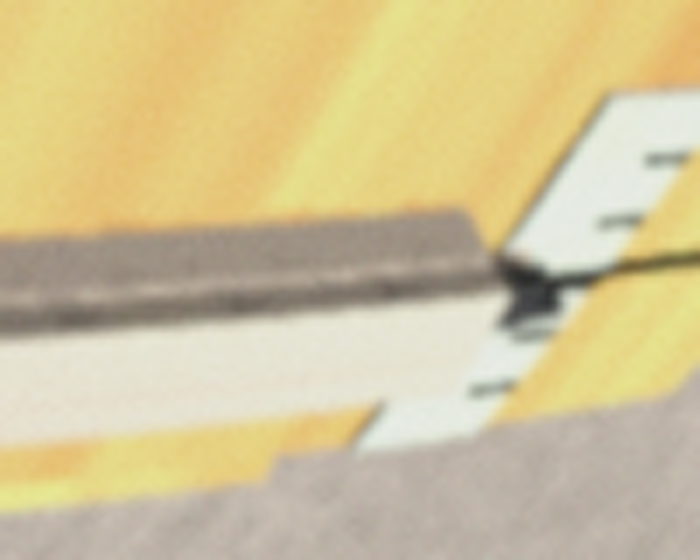

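```bash
python3 - <<'E'
from h import *
c=Cam("wrist"); f=lambda a,b:(412+a/7-.43,215+b/7-.43)
for nm,q in dict(l1a=(640,268),l1b=(690,259),l1c=(580,280),tip=(560,285),tipup=(505,265),m1=(665,158),m2=(620,221),m3=(530,333),m4=(490,388),bartopR=(480,292),bartopR2=(470,400),barup=(460,208)).items():
    print(nm,todk(c.plane(*f(*q),n=ez,p=DO)).round(1))
print(todk(c.E[:3,3]))
E
python3 - <<'E'
import cv2
p=cv2.imread("pics/w1.png")
cv2.imwrite("pics/w1d.png",cv2.resize(p[55:125,360:440],None,fx=8,fy=8,interpolation=cv2.INTER_CUBIC))
E
```

```text
l1a [ 33.5 -87.9  -0. ]
l1b [ 34.1 -97.5   0. ]
l1c [ 32.5 -77.3  -0. ]
tip [ 32.  -74.1  -0. ]
tipup [ 36.8 -60.8  -0. ]
m1 [ 52.9 -76.3  -0. ]
m2 [ 42.7 -76.5   0. ]
m3 [ 23.2 -75.6  -0. ]
m4 [ 12.7 -76.4   0. ]
bartopR [ 32.4 -59.9   0. ]
bartopR2 [ 10.6 -74.3   0. ]
barup [ 47.3 -46.   -0. ]
[180.17709078 115.57293189 109.16589068]
```

View pics/w1d.png

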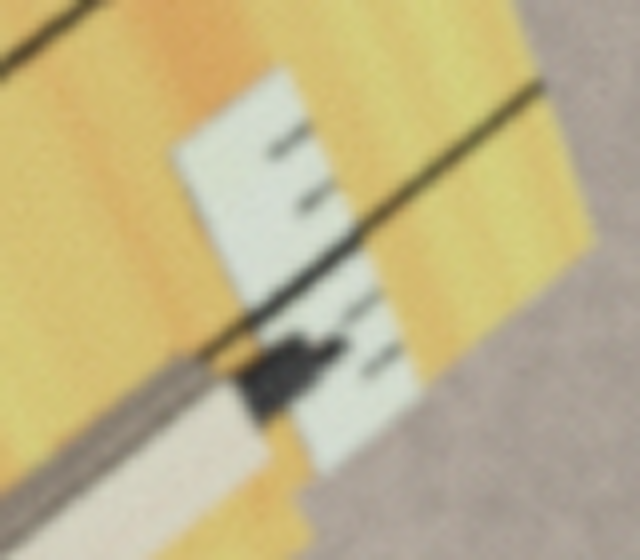

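```bash
python3 -m creep '{"gripper":[0.6,0.6,0.6,0.6,0.6],"offset":[[0,0,0],[0,0,0],[-40,0,0],[-60,0,0],[-40,0,0]],"spin":[0,0,0,0,0]}'; python3 - <<'E'
from h import *
togo([700,-35,190])
E
```

```text
clock: 7.92
tcp_pos: [520.7, 35.9, 188.6]
ee_rot: [0.462, 0.536, -0.465, 0.533]
ft_force: [0.4, -0.6, -0.5]
finger_gap: 51.3
t7.92 tcp [520.7  35.9 188.6] jaw 8.1 toolx [-0.005 -0.    -1.   ] togo [[-2.3, 167.4, 95.5]] gap 51.3 F [ 0.4 -0.6 -0.5]
```

```bash
python3 -m creep '{"gripper":[0.6,0.6,0.6,0.6],"offset":[[0,50,30],[0,50,30],[0,50,30],[0,17,5]],"spin":[0,0,0,0]}'; python3 - <<'E'
from h import *
togo([700,-35,190])
c,p,d=shot("wrist","w8"); u,v=c.proj(dk(30,-75,0)); print(u,v,todk(c.E[:3,3]))
x,y=int(u),int(v); cv2.imwrite("pics/w8c.png",cv2.resize(p[max(0,y-60):y+60,max(0,x-75):x+75],None,fx=5,fy=5,interpolation=cv2.INTER_CUBIC)); print(x-75,y-60)
E
```

```text
clock: 8.43
tcp_pos: [697.4, -33.2, 195.2]
ee_rot: [0.461, 0.536, -0.46, 0.537]
ft_force: [-1.0, 0.3, 0.2]
finger_gap: 51.2
t8.43 tcp [697.4 -33.2 195.2] jaw 8.7 toolx [ 0.003 -0.001 -1.   ] togo [[5.3, 2.3, 2.2]] gap 51.2 F [-1.   0.3  0.2]
276.84113355602005 111.07590855996978 [153.46817879 -50.57143409 280.38068864]
201 51
```

View pics/w8c.png

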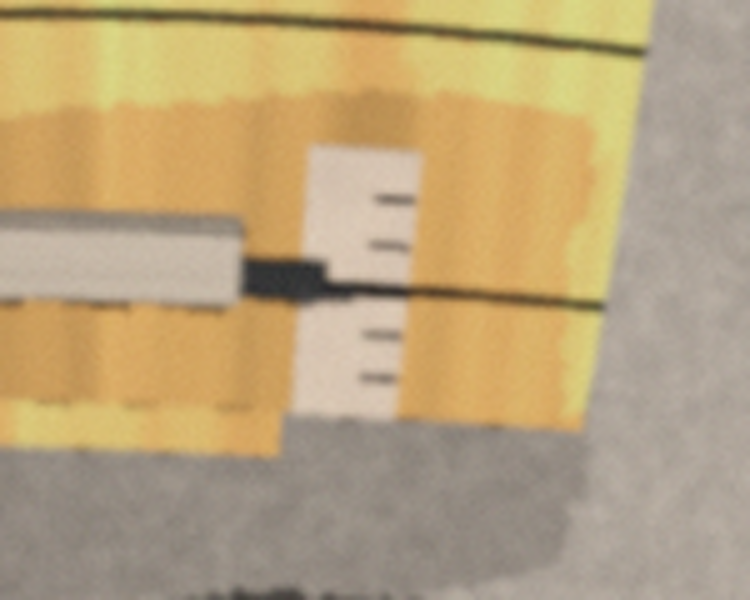

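```bash
python3 -m creep '{"gripper":[0.6,0.6,0.6],"offset":[[0,-15,55],[5,-10,50],[0,0,0]],"spin":[0,0,0]}'; python3 - <<'E'
from h import *
togo([700,-140,160])
c,p,d=shot("wrist","w9"); u,v=c.proj(dk(30,-75,0)); print(u,v,todk(c.E[:3,3]))
x,y=int(u),int(v); cv2.imwrite("pics/w9c.png",cv2.resize(p[max(0,y-45):y+45,max(0,x-75):x+45],None,fx=6,fy=6,interpolation=cv2.INTER_CUBIC)); print(x-75,max(0,y-45))
E
```

```text
clock: 8.85
tcp_pos: [689.3, -143.3, 190.7]
ee_rot: [0.459, 0.537, -0.458, 0.539]
ft_force: [-0.5, 1.1, -0.5]
finger_gap: 51.4
t8.85 tcp [ 689.3 -143.3  190.7] jaw 9.1 toolx [ 0.004 -0.001 -1.   ] togo [[30.7, 11.0, -1.6]] gap 51.4 F [-0.5  1.1 -0.5]
303.2466828853124 9.311014126654896 [ 49.98017365 -31.25163486 314.36931097]
228 0
```

View pics/w9c.png

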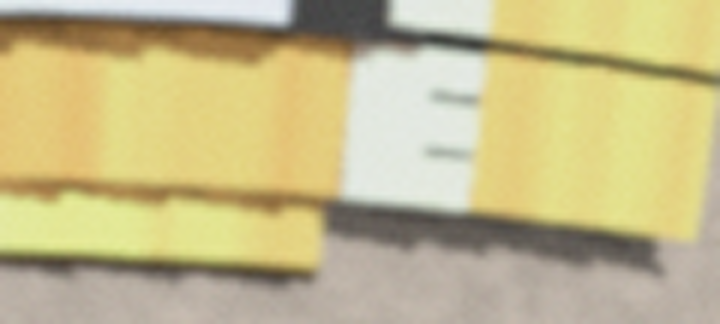

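```bash
python3 - <<'E'
from h import *
togo([415,-162,150],-84)
E
```

```text
t8.90 tcp [ 689.7 -140.7  191.1] jaw 9.3 toolx [ 0.004  0.    -1.   ] togo [[39.9, -274.7, -23.2], np.float64(-86.7)] gap 51.3 F [ 1.2  1.3 -0.8]
```

```bash
python3 -m creep '{"gripper":[1,1,1,1,1,1,1,1],"offset":[[8,-55,-5],[8,-55,-5],[8,-55,-5],[8,-55,-5],[8,-55,-5],[0,0,0],[0,0,0],[0,0,0]],"spin":[0,0,0,0,0,10.6,10.6,10.6]}'
python3 -m creep '{"gripper":[1,1,1,1,1,1,1],"offset":[[0,0,0],[0,0,0],[0,0,0],[0,0,0],[0,0,0],[0,0,0],[0,0,0]],"spin":[10.6,10.6,10.6,10.6,10.6,8,0]}'
cat > tile.py <<'E'
from h import *
import sys
def tiles(name,z=20):
    c,p,d=shot("wrist",name); hsv=cv2.cvtColor(p,cv2.COLOR_BGR2HSV)
    mk=cv2.inRange(hsv,(3,165,110),(11,255,255)); out=[]
    for k in cv2.findContours(mk,cv2.RETR_EXTERNAL,cv2.CHAIN_APPROX_NONE)[0]:
        if cv2.contourArea(k)<800: continue
        W=np.array([c.plane(*q[0],z=z)[:2] for q in k],np.float32)
        (x,y),wh,a=cv2.minAreaRect(W); b=cv2.boxPoints(((x,y),wh,a)); e=max([b[1]-b[0],b[2]-b[1]],key=np.linalg.norm)
        an=np.degrees(np.arctan2(e[1],e[0])); an=(an+90)%180-90
        M=cv2.moments(k); out.append((x,y,an)); print("tile px",(round(M["m10"]/M["m00"]),round(M["m01"]/M["m00"])),"xy",round(x,1),round(y,1),"size",np.round(wh,1),"long",round(an,1))
    return out
E
python3 - <<'E'
from tile import *
t=tiles("w10")
togo([415,-162,9],-84)
print(r.observe()["joint_pos"].round(2))
E
```

```text
clock: 9.9
tcp_pos: [420.9, -151.6, 153.8]
ee_rot: [0.59, 0.394, -0.583, 0.396]
ft_force: [-0.6, -0.1, 0.2]
finger_gap: 85.3
clock: 10.78
tcp_pos: [422.6, -143.3, 157.2]
ee_rot: [0.712, 0.04, -0.701, 0.037]
ft_force: [-1.1, 0.3, 0.0]
finger_gap: 85.2
tile px (274, 215) xy 395.1 -161.4 size [58.3 50.8] long 6.0
tile px (466, 197) xy 433.1 -401.3 size [101.2  52.3] long 5.5
tile px (385, 193) xy 425.1 -282.6 size [ 51.8 100.9] long -4.9
tile px (270, 153) xy 452.1 -155.3 size [29.3 51.7] long -85.2
t10.82 tcp [ 422.6 -143.4  157.2] jaw -83.6 toolx [ 0.015  0.006 -1.   ] togo [[147.9, 18.4, 11.9], np.float64(0.4)] gap 85.7 F [ 0.2 -0.6 -0.6]
[ 0.22  0.65  0.07  2.04 -0.12  0.44 -1.07]
```

View pics/w10.png

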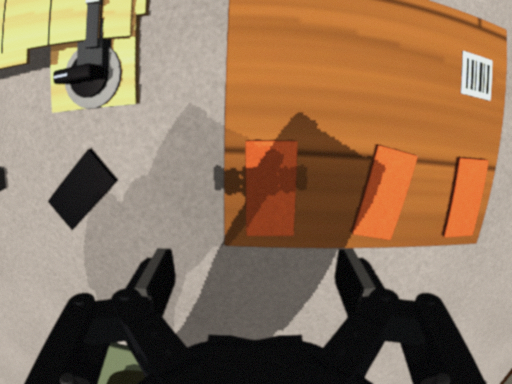

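```bash
sed -i 's/(3,165,110),(11,255,255)/(2,185,60),(10,255,255)/' tile.py; python3 - <<'E'
from tile import *
t=tiles("w11")
p=cv2.imread("pics/w11.png");hsv=cv2.cvtColor(p,cv2.COLOR_BGR2HSV); print(hsv[150,270],hsv[178,270],hsv[215,270],hsv[110,300],hsv[220,250],hsv[160,320],hsv[60,350])
togo([415.5,-161,100],-84)
E
```

```text
tile px (370, 189) xy 426.9 -264.7 size [19.2 98.6] long -5.1
tile px (270, 188) xy 416.6 -159.4 size [101.3  50.8] long 6.0
[  8 195 124] [  8 200 106] [  8 199 147] [ 14 188 178] [  8 197 109] [ 13 182 108] [ 13 182 188]
t10.88 tcp [ 422.5 -143.6  157.1] jaw -83.6 toolx [ 0.015  0.006 -1.   ] togo [[56.9, 16.7, 9.8], np.float64(0.4)] gap 85.5 F [ 0.6 -0.2 -0.3]
```

Wrist view: three tiles at (270,188), (385,193) and (466,197), the label at (478,76), and the black plate at (83,188). The nearest tile centre is at (416.6,-159.4), so I'll go down on it.

```bash
sed -i 's/(2,185,60)/(2,175,60)/' tile.py; python3 -m creep '{"gripper":[1,1,1,1],"offset":[[50,15,8],[50,0,0],[0,0,0],[0,0,0]],"spin":[0,0,0,0]}'; python3 - <<'E'
from h import *
togo([416.5,-159.8,10],-84)
E
```

```text
clock: 11.38
tcp_pos: [419.3, -158.3, 57.1]
ee_rot: [0.713, 0.046, -0.699, 0.042]
ft_force: [0.4, 0.3, -0.5]
finger_gap: 84.9
t11.38 tcp [ 419.3 -158.3   57.1] jaw -82.9 toolx [ 0.02   0.007 -1.   ] togo [[47.0, 1.3, 3.9], np.float64(1.1)] gap 84.9 F [ 0.4  0.3 -0.5]
```

```bash
python3 -m creep '{"gripper":[1,1,0,0,0,0,0],"offset":[[40,1,3],[7,0,0],[0,0,0],[0,0,0],[0,0,0],[0,0,0],[0,0,0]],"spin":[1,0,0,0,0,0,0]}'; python3 - <<'E'
from h import *
togo([416.5,-159.8,9],-84)
E
```

```text
clock: 12.25
tcp_pos: [422.7, -160.9, 20.9]
ee_rot: [0.718, 0.039, -0.694, 0.039]
ft_force: [0.3, 1.0, -0.4]
finger_gap: 6.7
t12.25 tcp [ 422.7 -160.9   20.9] jaw -83.7 toolx [ 0.035  0.002 -0.999] togo [[11.7, -1.8, 6.5], np.float64(0.3)] gap 6.7 F [ 0.3  1.  -0.4]
```

```bash
python3 -m creep '{"gripper":[1,1,1,1],"offset":[[0,0,0],[0,0,0],[0,0,0],[0,0,0]],"spin":[0,0,0,0]}'; python3 - <<'E'
from h import *
togo([416.5,-159.8,9],-84)
print(r.observe()["joint_pos"].round(3))
c,p,d=shot("wrist","w12")
E
```

```text
clock: 12.75
tcp_pos: [423.1, -160.9, 22.0]
ee_rot: [0.719, 0.039, -0.693, 0.039]
ft_force: [0.5, -0.1, -0.2]
finger_gap: 78.5
t12.75 tcp [ 423.1 -160.9   22. ] jaw -83.6 toolx [ 0.036  0.002 -0.999] togo [[12.8, -1.8, 6.9], np.float64(0.4)] gap 78.5 F [ 0.5 -0.1 -0.2]
[ 0.306  0.94  -0.009  2.13  -0.138  0.039 -1.021]
```

View pics/w12.png

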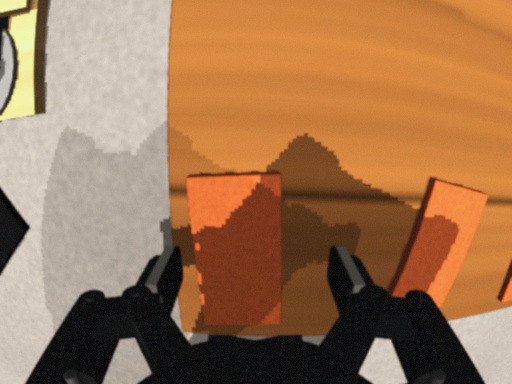

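```bash
python3 -m creep '{"gripper":[1,1,1,1,1],"offset":[[-10,-1.5,-20],[0,0,0],[10,0,0],[10,0,0],[0,0,0]],"spin":[0,0,0,0,0]}'; python3 - <<'E'
from h import *
togo([438.5,-157.1,9],-84)
print(r.observe()["joint_pos"].round(3))
E
```

```text
clock: 13.42
tcp_pos: [441.8, -157.3, 10.3]
ee_rot: [0.718, 0.039, -0.694, 0.039]
ft_force: [-0.4, -0.1, 0.9]
finger_gap: 85.3
t13.43 tcp [ 441.8 -157.3   10.3] jaw -83.7 toolx [ 0.033  0.003 -0.999] togo [[1.2, -0.5, 3.3], np.float64(0.3)] gap 85.3 F [-0.4 -0.1  0.9]
[ 2.820e-01  9.690e-01 -1.000e-03  2.072e+00 -1.490e-01  7.100e-02
 -1.031e+00]
```

```bash
python3 -m creep '{"gripper":[1,0,0,0,0,0],"offset":[[1.5,0,2],[0,0,0],[0,0,0],[0,0,0],[0,0,0],[0,0,0]],"spin":[0,0,0,0,0,0]}'; python3 - <<'E'
from h import *
togo([438.5,-157.1,9],-84)
E
```

```text
clock: 14.18
tcp_pos: [439.7, -157.8, 10.0]
ee_rot: [0.718, 0.039, -0.694, 0.039]
ft_force: [0.1, -0.5, -1.8]
finger_gap: 48.2
t14.18 tcp [ 439.7 -157.8   10. ] jaw -83.7 toolx [ 0.034  0.002 -0.999] togo [[1.0, -0.8, 1.1], np.float64(0.3)] gap 48.2 F [ 0.1 -0.5 -1.8]
```

```bash
python3 -m creep '{"gripper":[0,0,0,0,0,0,0,0],"offset":[[-20,0,0],[-50,0,0],[-55,0,-20],[0,0,-40],[0,0,0],[0,0,0],[0,0,0],[0,0,0]],"spin":[0,0,0,0,-10.6,-10.6,-10.6,-10.6]}'; python3 - <<'E'
from h import *
togo(dk(80,0,70),5.45)
print(r.observe()["joint_pos"].round(3))
c,p,d=shot("wrist","w13")
E
```

```text
clock: 15.18
tcp_pos: [496.7, -150.7, 141.3]
ee_rot: [0.654, 0.291, -0.631, 0.299]
ft_force: [-1.1, -0.7, -0.4]
finger_gap: 48.2
t15.18 tcp [ 496.7 -150.7  141.3] jaw -40.7 toolx [ 0.034  0.002 -0.999] togo [[31.1, -27.3, -241.2], np.float64(-46.1)] gap 48.2 F [-1.1 -0.7 -0.4]
[ 0.302  0.746 -0.114  1.831  0.132  0.539 -0.603]
```

View pics/w13.png

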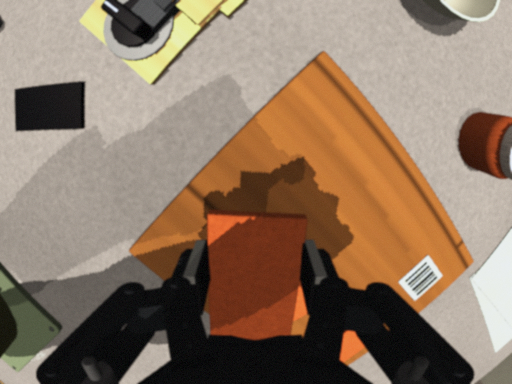

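```bash
cat >> tile.py <<'E'
def held(name,row=None):
    """upper visible edge of held tile -> distance from TCP along -tool z, and lateral"""
    o,t,M,a=state(); c,p,d=shot("wrist",name); hsv=cv2.cvtColor(p,cv2.COLOR_BGR2HSV)
    mk=cv2.inRange(hsv,(2,175,40),(10,255,255)); res=[]
    n=-M[:,0]; pt=t-10*M[:,0]
    for u in (220,240,257,275,295):
        col=mk[150:330,u]; 
        # run of mask ending at row 300 upward
        v=300-150
        while v>0 and col[v]: v-=1
        P=c.plane(u,v+150+.5,n=n,p=pt); q=M.T@(P-t); res.append((u,v+150,round(-q[2],1),round(q[1],1)))
    print("upper edge (u,v,dist,lat)",res)
E
python3 - <<'E'
from tile import *
held("w14")
c=Cam("wrist");o,t,M,a=state()
for u,v in [(208,240),(306,240)]:
    P=c.plane(u,v,n=-M[:,0],p=t-10*M[:,0]); print((M.T@(P-t)).round(1))
togo([630,93.7,130],5.45)
E
```

```text
upper edge (u,v,dist,lat) [(220, 209, np.float64(29.4), np.float64(-16.1)), (240, 210, np.float64(28.9), np.float64(-6.4)), (257, 211, np.float64(28.4), np.float64(1.8)), (275, 212, np.float64(27.9), np.float64(10.6)), (295, 213, np.float64(27.3), np.float64(20.4))]
[-10.  -23.1 -12.6]
[-10.   26.9 -12.5]
t15.28 tcp [ 496.6 -150.9  141.3] jaw -40.9 toolx [ 0.034  0.002 -0.999] togo [[16.4, -59.6, -271.9], np.float64(-46.3)] gap 48.3 F [ 0.1  0.7 -1.4]
```

```bash
python3 -m creep '{"gripper":[0,0,0,0,0,0,0,0],"offset":[[0,-12,-54],[0,-12,-54],[0,-12,-54],[0,-12,-54],[0,-12,-54],[0,0,0],[0,0,0],[0,0,0]],"spin":[0,0,0,0,0,-10.6,-10.6,-10.6]}'
python3 -m creep '{"gripper":[0,0,0],"offset":[[0,0,0],[0,0,0],[0,0,0]],"spin":[-10.6,-4,0]}'
python3 - <<'E'
from tile import *
togo([630,93.7,100],5.45)
held("w15")
E
```

```text
clock: 16.27
tcp_pos: [633.4, 100.4, 144.9]
ee_rot: [0.553, 0.445, -0.535, 0.458]
ft_force: [-0.6, 0.3, -1.1]
finger_gap: 48.2
clock: 16.65
tcp_pos: [632.6, 100.9, 144.1]
ee_rot: [0.491, 0.51, -0.475, 0.523]
ft_force: [0.2, 0.2, -1.7]
finger_gap: 48.5
t16.65 tcp [632.6 100.9 144.1] jaw 3.8 toolx [ 0.029  0.004 -1.   ] togo [[43.9, -4.3, 7.1], np.float64(-1.6)] gap 48.5 F [ 0.2  0.2 -1.7]
upper edge (u,v,dist,lat) [(220, 210, np.float64(28.3), np.float64(-16.2)), (240, 211, np.float64(27.9), np.float64(-6.5)), (257, 213, np.float64(26.8), np.float64(1.8)), (275, 213, np.float64(26.8), np.float64(10.5)), (295, 300, np.float64(-28.0), np.float64(23.8))]
```

View pics/w15.png

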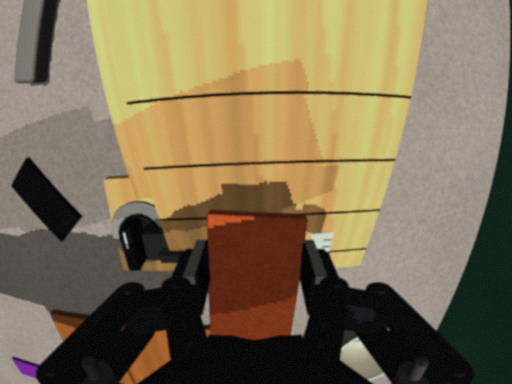

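```bash
python3 -m creep '{"gripper":[0,0,0,0],"offset":[[36,-4,7],[36,0,0],[0,0,0],[0,0,0]],"spin":[-1.6,0,0,0]}'; python3 - <<'E'
from tile import *
togo([630,93.7,65],5.45)
shot("wrist","w16"); c,p,d=shot("side","s16"); cv2.imwrite("pics/s16c.png",cv2.resize(p[150:290,100:290],None,fx=4,fy=4,interpolation=cv2.INTER_CUBIC))
E
```

```text
clock: 17.2
tcp_pos: [631.7, 94.3, 72.0]
ee_rot: [0.487, 0.513, -0.471, 0.527]
ft_force: [-0.0, -0.1, -0.5]
finger_gap: 48.3
t17.20 tcp [631.7  94.3  72. ] jaw 4.7 toolx [ 0.031  0.004 -1.   ] togo [[7.0, -2.0, 0.5], np.float64(-0.7)] gap 48.3 F [-0.  -0.1 -0.5]
```

View pics/s16c.png

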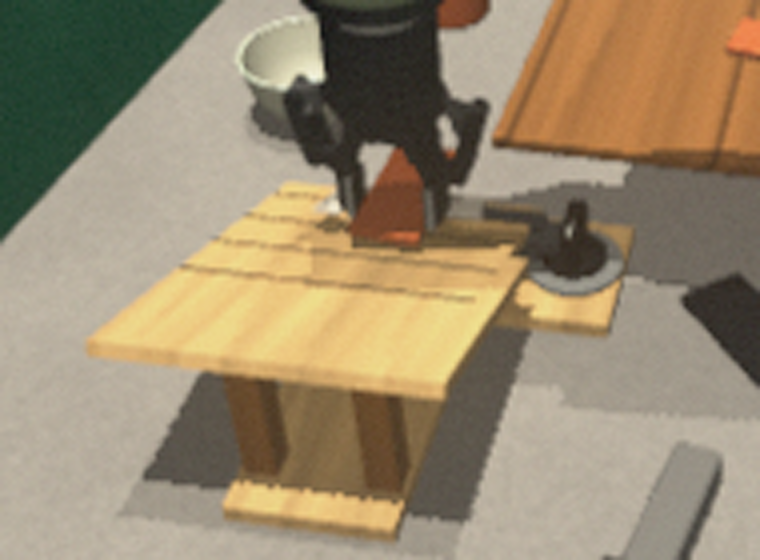

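Tile held over the deck at about (390,235) in the crop, still clear of it. I'll lower it in small steps and watch the force.

```bash
python3 -m creep '{"gripper":[0,0,0],"offset":[[4,-2,0],[3,0,0],[0,0,0]],"spin":[-0.7,0,0]}'; python3 -m creep '{"gripper":[0,0],"offset":[[2,0,0],[0,0,0]],"spin":[0,0]}';python3 - <<'E'
from tile import *
togo([630,93.7,65],5.45)
E
```

```text
clock: 17.68
tcp_pos: [630.4, 94.2, 66.3]
ee_rot: [0.485, 0.515, -0.467, 0.531]
ft_force: [0.9, 0.8, -1.1]
finger_gap: 48.1
clock: 17.92
tcp_pos: [630.7, 94.3, 64.4]
ee_rot: [0.485, 0.515, -0.466, 0.531]
ft_force: [-0.8, 0.5, 2.7]
finger_gap: 48.1
t17.93 tcp [630.7  94.3  64.4] jaw 5.4 toolx [ 0.034  0.005 -0.999] togo [[-0.6, -0.7, 0.5], np.float64(-0.0)] gap 48.1 F [-0.8  0.5  2.7]
```

```bash
python3 -m creep '{"gripper":[0,0],"offset":[[2.5,0,0],[0,0,0]],"spin":[0,0]}';python3 -m creep '{"gripper":[0,0],"offset":[[2.5,0,0],[0,0,0]],"spin":[0,0]}';python3 - <<'E'
from tile import *
togo([630,93.7,65],5.45)
E
```

```text
clock: 18.18
tcp_pos: [631.3, 93.5, 62.8]
ee_rot: [0.485, 0.515, -0.467, 0.531]
ft_force: [-0.4, -2.5, 4.0]
finger_gap: 47.9
clock: 18.42
tcp_pos: [631.9, 93.1, 61.6]
ee_rot: [0.485, 0.514, -0.466, 0.532]
ft_force: [-1.7, -0.6, 7.0]
finger_gap: 48.0
t18.43 tcp [631.9  93.1  61.6] jaw 5.4 toolx [ 0.036  0.003 -0.999] togo [[-3.5, -1.7, -0.7], np.float64(-0.1)] gap 48.0 F [-1.7 -0.6  7. ]
```

```bash
python3 -m creep '{"gripper":[0,0],"offset":[[3,-1,0],[0,0,0]],"spin":[0,0]}';python3 - <<'E'
from tile import *
togo([630,93.7,65],5.45)
c,p,d=shot("wrist","w17");c,p,d=shot("side","s17"); cv2.imwrite("pics/s17c.png",cv2.resize(p[180:250,160:250],None,fx=8,fy=8,interpolation=cv2.INTER_CUBIC))
E
```

```text
clock: 18.68
tcp_pos: [632.2, 92.6, 60.1]
ee_rot: [0.486, 0.513, -0.466, 0.532]
ft_force: [-2.5, -1.2, 4.5]
finger_gap: 48.3
t18.68 tcp [632.2  92.6  60.1] jaw 5.3 toolx [ 0.04   0.003 -0.999] togo [[-4.9, -1.9, -1.3], np.float64(-0.1)] gap 48.3 F [-2.5 -1.2  4.5]
```

View pics/s17c.png

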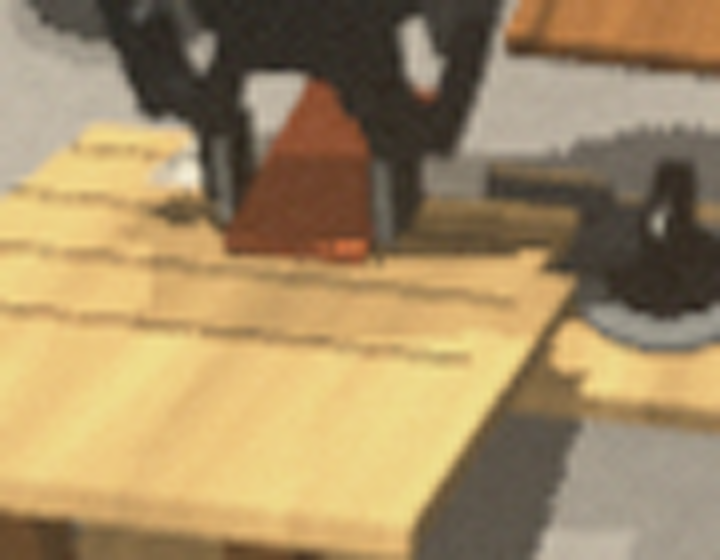

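View pics/w17.png

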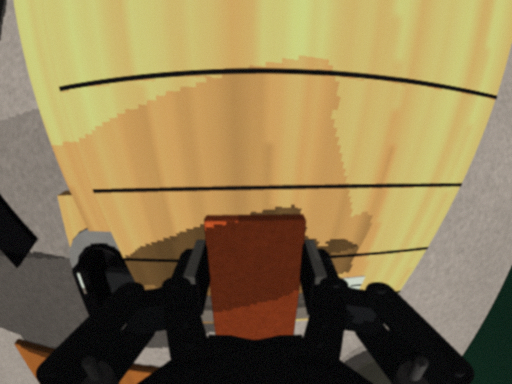

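```bash
python3 - <<'E'
from tile import *
c=Cam("wrist")
for u,v,z in [(210,217,8),(255,217,8),(300,217,8),(200,188,0),(255,187,0),(300,186,0),(255,71,0),(100,190,0),(460,184,0)]: print((u,v),todk(c.plane(u,v,n=ez,p=DO+z*ez)).round(1))
E
```

```text
(210, 217) [131.7  18.7   8. ]
(255, 217) [131.3  -2.4   8. ]
(300, 217) [130.6 -23.9   8. ]
(200, 188) [142.8  23.   -0. ]
(255, 187) [142.9  -2.6  -0. ]
(300, 186) [143.1 -23.7  -0. ]
(255, 71) [197.4  -1.9  -0. ]
(100, 190) [142.6  75.   -0. ]
(460, 184) [ 143.5 -119.6   -0. ]
```

```bash
python3 -m creep '{"gripper":[0.75,0.75,0.75,1],"offset":[[0,0,0],[0,0,0],[-30,0,0],[-50,0,0]],"spin":[0,0,0,0]}';python3 - <<'E'
from tile import *
c,p,d=shot("wrist","w18"); togo([500,-280,100],-90)
c2,p2,d2=shot("side","s18"); cv2.imwrite("pics/s18c.png",cv2.resize(p2[180:250,160:250],None,fx=8,fy=8,interpolation=cv2.INTER_CUBIC))
E
```

```text
clock: 19.27
tcp_pos: [627.5, 92.2, 138.3]
ee_rot: [0.485, 0.514, -0.467, 0.531]
ft_force: [0.7, 0.6, 0.6]
finger_gap: 80.0
t19.32 tcp [629.7  92.7 145.4] jaw 5.3 toolx [ 0.042  0.004 -0.999] togo [[38.6, -165.6, 359.0], np.float64(-84.7)] gap 85.0 F [ 1.9  1.1 10.5]
```

View pics/s18c.png

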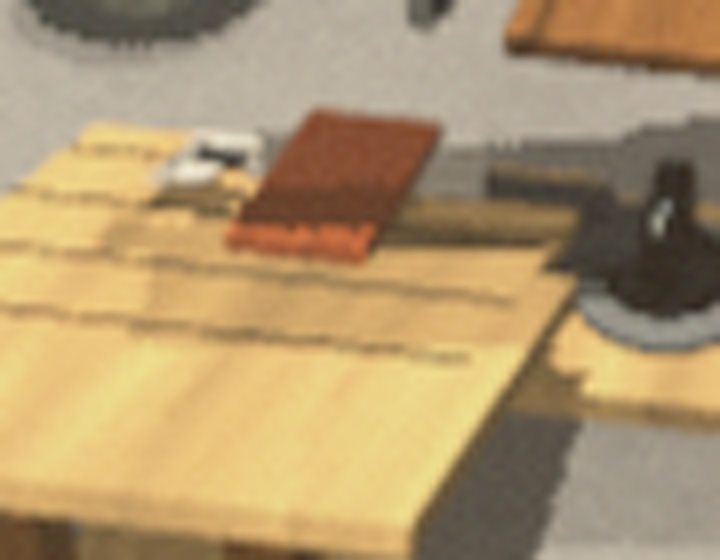

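View pics/w18.png

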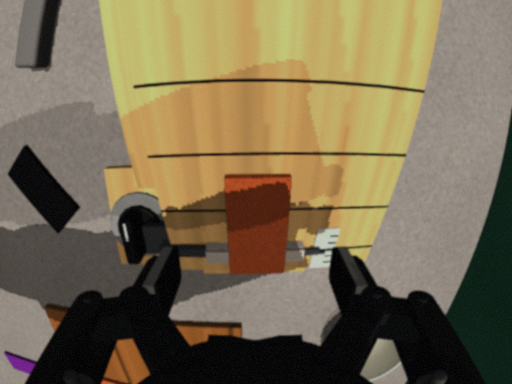

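```bash
cat >> tile.py <<'E'
def laid(name,k):
    c,p,d=shot("wrist",name); hsv=cv2.cvtColor(p,cv2.COLOR_BGR2HSV)
    mk=cv2.inRange(hsv,(0,165,40),(10,255,255)); xk=30+55*(k-1)
    tx=np.cos(.146)*ex-np.sin(.146)*ez; tn=np.sin(.146)*ex+np.cos(.146)*ez
    C0=dk(xk+50,0,11)+4*tn
    for kk in cv2.findContours(mk,cv2.RETR_EXTERNAL,cv2.CHAIN_APPROX_NONE)[0]:
        if cv2.contourArea(kk)<600: continue
        W=[]
        for q in kk:
            P=c.plane(*q[0],n=tn,p=C0)-C0; W.append([P@tx,P@ey])
        W=np.array(W,np.float32)
        if abs(np.median(W[:,1]))>60: continue
        print("course",k,"dx,dy,size,ang",[np.round(v,2) for v in cv2.minAreaRect(W)], "x range",W[:,0].min().round(1),W[:,0].max().round(1))
    # black line bias
    g=p.max(2)
    for x in (85,140,195):
        for y in (-65,-45,45,60):
            best=None
            prof=[g[int(round(v)),int(round(u))] if 0<=u<512 and 0<=v<384 else 255 for u,v in [c.proj(dk(x+s,y,0)) for s in np.arange(-7,7.1,.5)]]
            i=int(np.argmin(prof)); 
            if prof[i]<90: print("line",x,"y",y,"bias",-7+.5*i,prof[i],end="; ")
    print()
E
python3 - <<'E'
from tile import *
laid("w19",1)
E
```

```text
course 1 dx,dy,size,ang [array([-1.93, -2.39]), array([ 49.3 , 102.21]), np.float64(89.81)] x range -53.0 49.2
line 85 y -65 bias 3.0 45; line 85 y -45 bias 2.5 56; line 85 y 45 bias 2.0 34; line 85 y 60 bias 2.0 36; line 140 y -65 bias 3.0 61; line 140 y -45 bias 3.0 61; line 140 y 45 bias 2.5 61; line 140 y 60 bias 2.0 60; line 195 y -65 bias 2.5 45; line 195 y -45 bias 3.0 49; line 195 y 45 bias 2.5 42; line 195 y 60 bias 2.0 53;
```

```bash
sed -i 's/^DO=.*;/DO=np.array([638.7,2.3,22.4]);/' h.py; python3 - <<'E'
from tile import *
togo([632,92.6,60],5.45)
E
```

```text
t19.43 tcp [629.2  92.4 140.6] jaw 5.3 toolx [ 0.04   0.003 -0.999] togo [[80.7, -0.4, -0.0], np.float64(-0.1)] gap 85.3 F [-0.2  0.3 -0.3]
```

```bash
python3 -m creep '{"gripper":[1,1,1,0,0,0,0,0],"offset":[[40,-1,0],[40,0,0],[0,0,0],[0,0,0],[0,0,0],[0,0,0],[-1.5,-1.5,-3.5],[0,0,0]],"spin":[0,0,0,0,0,0,0,0]}';python3 - <<'E'
from tile import *
togo([632,92.6,60],5.45)
E
```

```text
clock: 20.42
tcp_pos: [630.3, 96.4, 62.9]
ee_rot: [0.487, 0.512, -0.465, 0.533]
ft_force: [-0.1, 0.4, -0.6]
finger_gap: 47.5
t20.43 tcp [630.3  96.4  62.9] jaw 5.3 toolx [ 0.043  0.004 -0.999] togo [[3.0, 1.3, 3.9], np.float64(-0.1)] gap 47.5 F [-0.1  0.4 -0.6]
```

```bash
python3 -m creep '{"gripper":[0,0.75,0.75,0.75,1,1],"offset":[[1.5,0,0],[0,0,0],[0,0,0],[-30,0,0],[-50,0,0],[0,0,0]],"spin":[0,0,0,0,0,0]}';python3 - <<'E'
from tile import *
laid("w20",1)
togo([500,-284,120],-92)
c,p,d=shot("top","t20")
hsv=cv2.cvtColor(p,cv2.COLOR_BGR2HSV); c=Cam("top")
mk=cv2.inRange(hsv,(3,150,120),(12,255,255)); 
for k in cv2.findContours(mk,cv2.RETR_EXTERNAL,cv2.CHAIN_APPROX_NONE)[0]:
    if cv2.contourArea(k)<150: continue
    (u,v),wh,a=cv2.minAreaRect(k); b=cv2.boxPoints(((u,v),wh,a)); Q=[c.plane(*x,z=20) for x in b]
    C=c.plane(u,v,z=20); e=max([Q[1]-Q[0],Q[2]-Q[1]],key=np.linalg.norm)
    print("tile",np.round(C,1),np.degrees(np.arctan2(e[1],e[0])),np.linalg.norm(e))
E
```

```text
clock: 21.18
tcp_pos: [626.8, 96.0, 143.3]
ee_rot: [0.487, 0.512, -0.465, 0.533]
ft_force: [-0.4, -0.1, -0.9]
finger_gap: 85.1
course 1 dx,dy,size,ang [array([-0.05, -1.16]), array([102.04,  48.95]), np.float64(0.88)] x range -51.0 51.1
line 85 y -65 bias 0.0 53; line 85 y -45 bias 0.5 51; line 85 y 45 bias -0.5 38; line 85 y 60 bias -0.5 40; line 140 y -65 bias 0.5 58; line 140 y -45 bias 0.0 58; line 140 y 45 bias 0.5 66; line 140 y 60 bias 0.0 69; line 195 y -65 bias 0.5 55; line 195 y -45 bias 0.0 47; line 195 y 45 bias -0.5 60; line 195 y 60 bias 0.0 44; 
t21.23 tcp [625.9  95.7 141.2] jaw 5.3 toolx [ 0.04   0.003 -0.999] togo [[15.1, -161.5, 366.3], np.float64(-82.7)] gap 85.6 F [ 0.9  0.1 -1.5]
tile [ 423.3 -284.7   20. ] -4.173262644928353 101.43270530960088
tile [ 432.2 -403.5   20. ] -174.423814983125 100.5780263722655
```

View pics/w20.png

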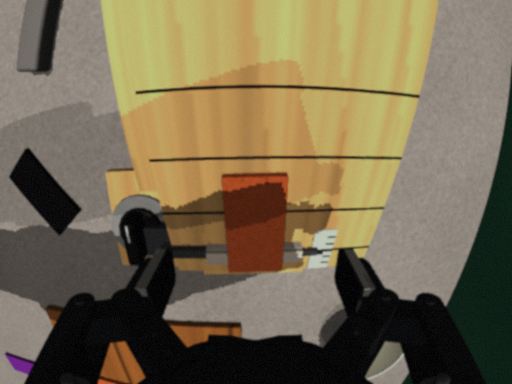

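```bash
python3 - <<'E'
from tile import *
togo([445,-285,150])
E
python3 -m creep '{"gripper":[1,1,1,1,1,1,1,1],"offset":[[0,-26,54],[0,-26,54],[0,-26,54],[0,-26,54],[0,-26,54],[0,-26,54],[0,-26,40],[0,0,0]],"spin":[0,0,0,0,0,0,0,10]}'
python3 -m creep '{"gripper":[1,1,1,1,1,1,1,1],"offset":[[0,0,0],[0,0,0],[0,0,0],[0,0,0],[0,0,0],[0,0,0],[0,0,0],[0,0,0]],"spin":[10.6,10.6,10.6,10.6,10.6,10.6,10.6,10.6]}'
python3 - <<'E'
from tile import *
t=tiles("w21")
togo([445,-285,100],-94.5)
E
```

```text
t21.27 tcp [625.4  95.6 140. ] jaw 5.4 toolx [ 0.038  0.002 -0.999] togo [[-17.8, -214.6, 362.2]] gap 85.7 F [ 0.4  0.  -0.9]
clock: 22.28
tcp_pos: [469.9, -294.9, 123.9]
ee_rot: [0.529, 0.474, -0.512, 0.483]
ft_force: [0.5, 0.2, -0.3]
finger_gap: 85.3
clock: 23.28
tcp_pos: [465.8, -294.7, 115.4]
ee_rot: [0.713, 0.001, -0.701, -0.008]
ft_force: [-0.4, 0.2, 0.1]
finger_gap: 85.6
tile px (244, 233) xy 425.6 -283.1 size [ 51.1 102.9] long -4.4
tile px (366, 205) xy 448.1 -399.5 size [73.5 51.6] long 5.5
t23.32 tcp [ 465.9 -294.5  115.3] jaw -91.1 toolx [ 0.016  0.012 -1.   ] togo [[15.0, -8.9, 21.4], np.float64(3.4)] gap 85.6 F [-0.5  0.6 -0.2]
```

View pics/w21.png

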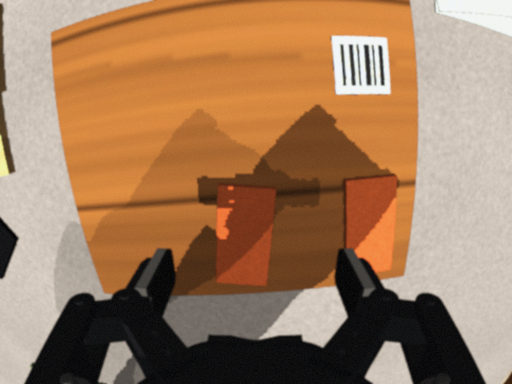

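```bash
python3 -m creep '{"gripper":[1,1,1],"offset":[[15,-8.5,20],[50,0,0],[0,0,0]],"spin":[3.4,0,0]}'; python3 - <<'E'
from tile import *
togo([445.5,-284.6,9.5],-94.4)
E
```

```text
clock: 23.7
tcp_pos: [446.0, -284.1, 47.1]
ee_rot: [0.711, -0.021, -0.702, -0.03]
ft_force: [-0.2, -0.1, 1.2]
finger_gap: 85.9
t23.70 tcp [ 446.  -284.1   47.1] jaw -94.1 toolx [ 0.014  0.012 -1.   ] togo [[37.6, 1.0, 0.9], np.float64(0.3)] gap 85.9 F [-0.2 -0.1  1.2]
```

```bash
python3 -m creep '{"gripper":[1,1,0,0,0,0,0,0],"offset":[[37,1,1],[0,0,0],[0,0,0],[0,0,0],[0,0,0],[0,0,0],[-50,0,0],[-50,0,0]],"spin":[0,0,0,0,0,0,0,0]}'; python3 - <<'E'
from tile import *
togo([445.5,-284.6,9.5],-94.4)
E
```

```text
clock: 24.7
tcp_pos: [445.0, -286.7, 117.7]
ee_rot: [0.712, -0.02, -0.701, -0.028]
ft_force: [-0.1, -0.2, -1.0]
finger_gap: 45.5
t24.70 tcp [ 445.  -286.7  117.7] jaw -93.8 toolx [ 0.016  0.011 -1.   ] togo [[108.2, -0.8, 1.2], np.float64(0.6)] gap 45.5 F [-0.1 -0.2 -1. ]
```

```bash
python3 - <<'E'
from tile import *
held("w22")
togo([500,0,150],-85)
E
```

```text
upper edge (u,v,dist,lat) [(220, 217, np.float64(25.7), np.float64(-16.8)), (240, 204, np.float64(32.6), np.float64(-6.8)), (257, 205, np.float64(32.0), np.float64(1.4)), (275, 205, np.float64(32.0), np.float64(10.0)), (295, 300, np.float64(-27.0), np.float64(23.4))]
t24.75 tcp [ 446.3 -287.9  123.3] jaw -93.9 toolx [ 0.021  0.008 -1.   ] togo [[-23.4, -291.1, -34.7], np.float64(-8.9)] gap 45.3 F [ 4.  -3.3  9.9]
```

View pics/w22.png

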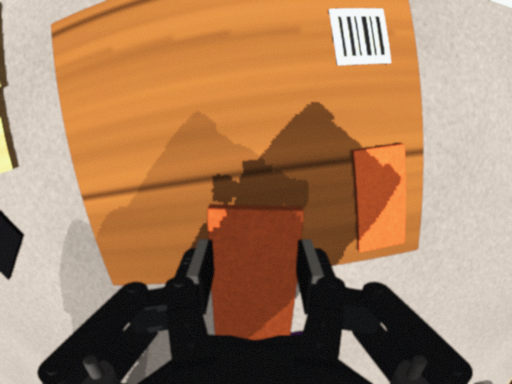

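```bash
python3 - <<'E'
from tile import *
C=dk(135,0,11); print(C.round(1)); T=C+19*np.array([np.cos(h),np.sin(h),0]); T[2]=C[2]-1.9; print(T.round(1))
togo([T[0],T[1],150],5.45)
E
python3 -m creep '{"gripper":[0,0,0,0,0,0,0,0],"offset":[[-5,-54,-25],[-5,-54,-25],[-5,-54,-25],[-5,-54,-25],[-5,-54,-25],[-5,-54,-25],[0,-54,-25],[0,0,0]],"spin":[0,0,0,0,0,0,0,-10]}'
python3 - <<'E'
from tile import *
C=dk(135,0,11); T=C+19*np.array([np.cos(h),np.sin(h),0])
togo([T[0],T[1],150],5.45)
E
```

```text
[627.1 124.2  80.3]
[625.3 143.1  78.4]
t24.75 tcp [ 446.3 -287.9  123.3] jaw -93.9 toolx [ 0.021  0.008 -1.   ] togo [[-19.7, -442.3, -150.0], np.float64(80.7)] gap 45.3 F [ 4.  -3.3  9.9]
clock: 25.75
tcp_pos: [652.3, 88.8, 165.5]
ee_rot: [0.716, 0.04, -0.696, 0.037]
ft_force: [-0.4, -1.2, -1.3]
finger_gap: 45.5
t25.75 tcp [652.3  88.8 165.5] jaw -83.8 toolx [ 0.027  0.006 -1.   ] togo [[15.1, -56.9, 21.5], np.float64(-89.3)] gap 45.5 F [-0.4 -1.2 -1.3]
```

```bash
python3 -m creep '{"gripper":[0,0,0,0,0,0,0,0],"offset":[[0,-54,20],[0,0,0],[0,0,0],[0,0,0],[0,0,0],[0,0,0],[0,0,0],[0,0,0]],"spin":[0,-10.6,-10.6,-10.6,-10.6,-10.6,-10.6,-10.6]}'
python3 -m creep '{"gripper":[0,0,0],"offset":[[0,0,0],[0,0,0],[0,0,0]],"spin":[-10.6,-5,0]}'
python3 - <<'E'
from tile import *
togo([625.3,143.1,95],5.45)
held("w23"); c,p,d=shot("side","s23"); cv2.imwrite("pics/s23c.png",cv2.resize(p[130:270,120:270],None,fx=5,fy=5,interpolation=cv2.INTER_CUBIC))
E
```

```text
clock: 26.75
tcp_pos: [624.9, 143.6, 166.5]
ee_rot: [0.544, 0.457, -0.527, 0.466]
ft_force: [0.4, 0.1, -1.0]
finger_gap: 45.7
clock: 27.12
tcp_pos: [624.7, 143.1, 167.1]
ee_rot: [0.474, 0.525, -0.459, 0.538]
ft_force: [0.6, -0.3, -0.9]
finger_gap: 45.7
t27.12 tcp [624.7 143.1 167.1] jaw 7.5 toolx [ 0.027  0.005 -1.   ] togo [[72.1, -1.4, 0.1], np.float64(2.0)] gap 45.7 F [ 0.6 -0.3 -0.9]
upper edge (u,v,dist,lat) [(220, 204, np.float64(31.5), np.float64(-16.1)), (240, 204, np.float64(31.5), np.float64(-6.4)), (257, 204, np.float64(31.5), np.float64(1.7)), (275, 205, np.float64(31.0), np.float64(10.4)), (295, 300, np.float64(-28.0), np.float64(23.8))]
```

View pics/w23.png

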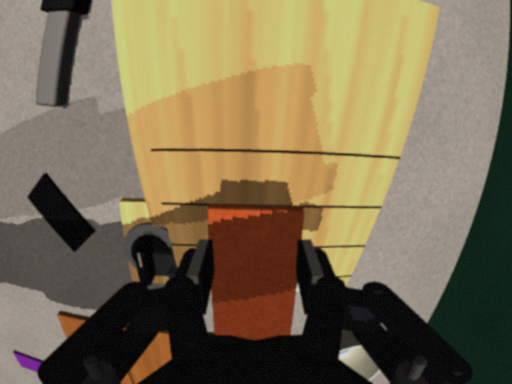

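View pics/s23c.png

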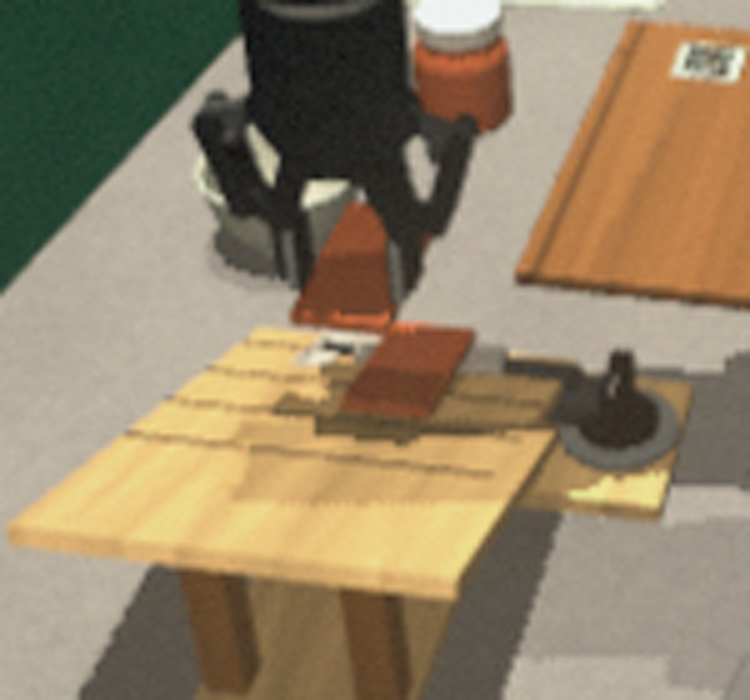

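```bash
python3 -m creep '{"gripper":[0,0,0,0,0,0],"offset":[[40,-1.5,0],[34,0,0],[0,0,0],[0,0,0],[3,0,0],[0,0,0]],"spin":[2,0,0,0,0,0]}'
python3 - <<'E'
from tile import *
togo([625.3,143.1,85],5.45)
c,p,d=shot("side","s24"); cv2.imwrite("pics/s24c.png",cv2.resize(p[160:250,140:260],None,fx=6,fy=6,interpolation=cv2.INTER_CUBIC))
E
```

```text
clock: 27.98
tcp_pos: [626.9, 144.0, 92.4]
ee_rot: [0.487, 0.514, -0.469, 0.528]
ft_force: [-0.0, -0.0, -1.5]
finger_gap: 45.6
t27.98 tcp [626.9 144.   92.4] jaw 4.9 toolx [ 0.033  0.005 -0.999] togo [[7.4, -1.9, 0.7], np.float64(-0.6)] gap 45.6 F [-0.  -0.  -1.5]
```

View pics/s24c.png

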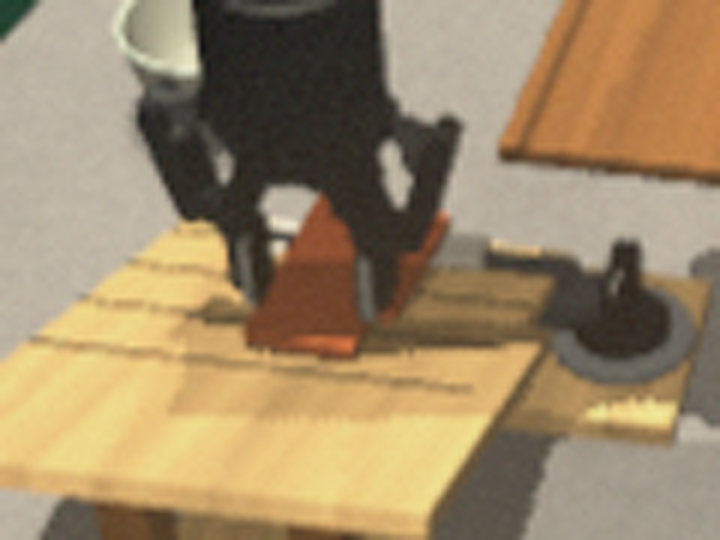

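```bash
python3 -m creep '{"gripper":[0,0,0,0],"offset":[[3,-2,0.5],[3,0,0],[2,0,0],[0,0,0]],"spin":[-0.6,0,0,0]}'
python3 -m creep '{"gripper":[0,0],"offset":[[2,0,0],[0,0,0]],"spin":[0,0]}'
python3 - <<'E'
from tile import *
togo([625.3,143.1,79],5.45)
E
```

```text
clock: 28.52
tcp_pos: [625.7, 142.5, 85.6]
ee_rot: [0.485, 0.515, -0.466, 0.531]
ft_force: [-2.3, -0.2, 7.5]
finger_gap: 43.7
clock: 28.78
tcp_pos: [625.4, 142.5, 85.4]
ee_rot: [0.485, 0.515, -0.466, 0.531]
ft_force: [-2.0, -1.9, 8.0]
finger_gap: 44.0
t28.77 tcp [625.4 142.5  85.4] jaw 5.5 toolx [ 0.034  0.004 -0.999] togo [[6.4, -0.3, -0.6], np.float64(0.1)] gap 44.0 F [-2.  -1.9  8. ]
```

```bash
python3 -m creep '{"gripper":[0,0],"offset":[[4,0,0],[0,0,0]],"spin":[0,0]}'
python3 -m creep '{"gripper":[0,0],"offset":[[4,0,0],[0,0,0]],"spin":[0,0]}'
python3 - <<'E'
from tile import *
togo([625.3,143.1,79],5.45)
c,p,d=shot("wrist","w25"); c,p,d=shot("side","s25"); cv2.imwrite("pics/s25c.png",cv2.resize(p[160:250,140:260],None,fx=6,fy=6,interpolation=cv2.INTER_CUBIC))
E
```

```text
clock: 29.02
tcp_pos: [625.7, 142.3, 84.2]
ee_rot: [0.485, 0.515, -0.466, 0.532]
ft_force: [-5.2, -2.0, 11.2]
finger_gap: 44.2
clock: 29.28
tcp_pos: [627.0, 141.9, 83.2]
ee_rot: [0.486, 0.514, -0.465, 0.532]
ft_force: [-4.6, -2.4, 10.6]
finger_gap: 43.8
t29.27 tcp [627.  141.9  83.2] jaw 5.4 toolx [ 0.04   0.004 -0.999] togo [[4.1, -1.7, -1.3], np.float64(-0.0)] gap 43.8 F [-4.6 -2.4 10.6]
```

View pics/s25c.png

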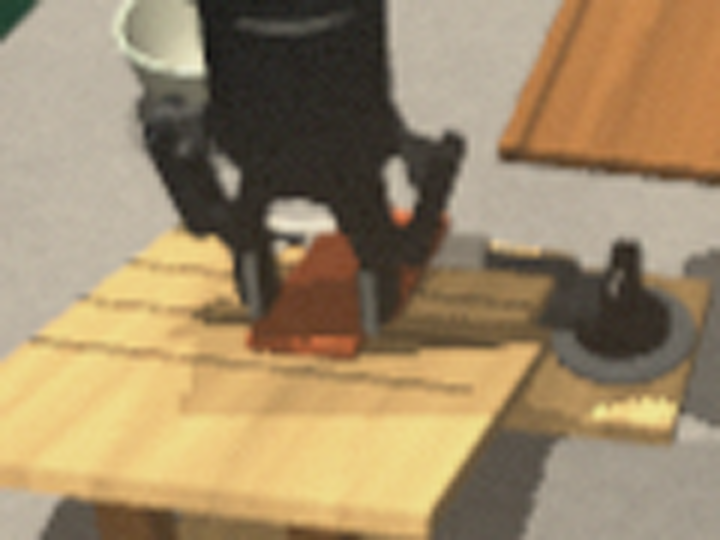

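View pics/w25.png

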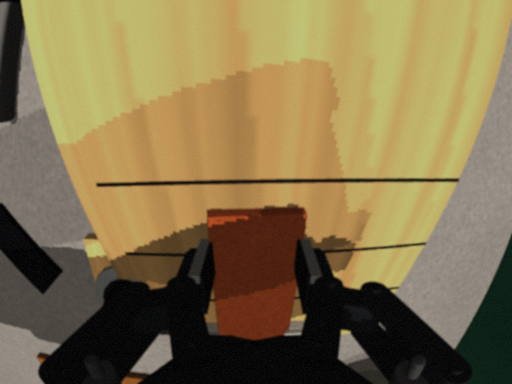

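```bash
python3 -m creep '{"gripper":[0,0.75,0.75,0.75,1,1],"offset":[[2,-1,-1],[0,0,0],[0,0,0],[-30,0,0],[-50,0,0],[0,0,0]],"spin":[0,0,0,0,0,0]}'
python3 - <<'E'
from tile import *
laid("w26",2)
togo([625.3,143.1,80],5.45)
c,p,d=shot("side","s26"); cv2.imwrite("pics/s26c.png",cv2.resize(p[160:250,140:260],None,fx=6,fy=6,interpolation=cv2.INTER_CUBIC))
E
```

```text
clock: 30.12
tcp_pos: [623.1, 141.9, 163.6]
ee_rot: [0.486, 0.513, -0.465, 0.533]
ft_force: [0.3, 0.7, -0.5]
finger_gap: 85.4
course 2 dx,dy,size,ang [array([-23.6 ,  -2.01]), array([ 49.78, 142.86]), np.float64(89.52)] x range -95.1 48.0
line 85 y 45 bias -1.0 57; line 85 y 60 bias 0.5 67; line 140 y -65 bias 0.0 41; line 140 y -45 bias 1.5 46; line 140 y 45 bias 0.0 31; line 140 y 60 bias -1.0 40; line 195 y -65 bias 0.5 51; line 195 y -45 bias 0.0 71; line 195 y 45 bias 0.0 58; line 195 y 60 bias 0.0 58; 
t30.18 tcp [622.3 141.6 161.5] jaw 5.4 toolx [ 0.038  0.003 -0.999] togo [[81.6, 0.0, -1.3], np.float64(-0.0)] gap 85.2 F [-1.  -0.5 -0.8]
```

View pics/w26.png

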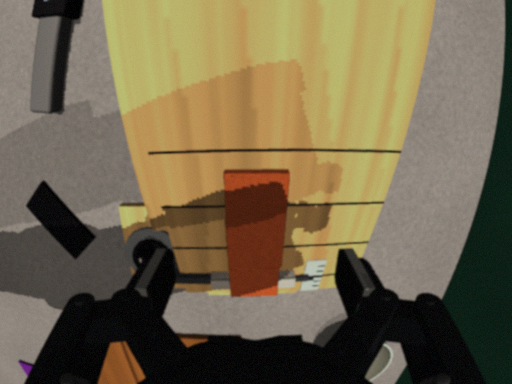

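View pics/s26c.png

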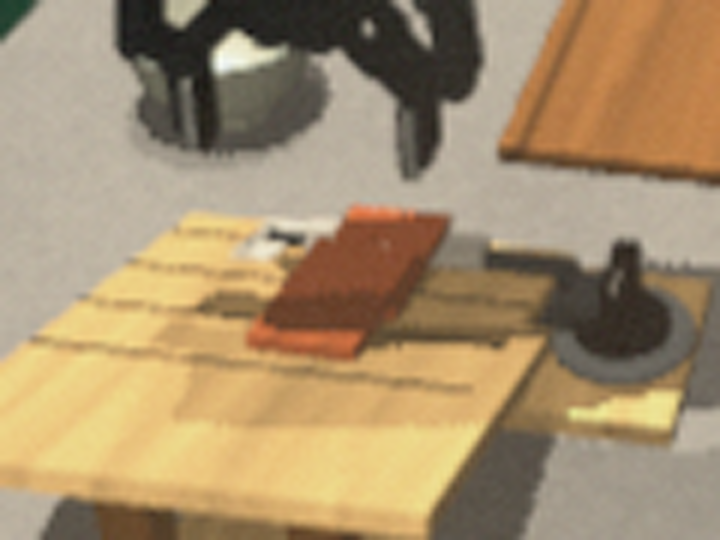

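```bash
python3 - <<'E'
from tile import *
laid("w27",1); laid("w28",2)
print(todk(Cam("wrist").E[:3,3]).round(0))
E
```

```text
course 1 dx,dy,size,ang [array([23.43, -2.14]), array([ 51.74, 148.68]), np.float64(89.43)] x range -50.8 98.0
line 85 y -65 bias 0.0 83; line 85 y 45 bias -0.5 58; line 85 y 60 bias -1.0 59; line 140 y -65 bias 0.0 55; line 140 y -45 bias -0.5 57; line 140 y 45 bias 0.0 32; line 140 y 60 bias 0.0 35; line 195 y -65 bias 1.0 68; line 195 y -45 bias 0.5 62; line 195 y 45 bias 0.5 63; line 195 y 60 bias 0.0 48; 
course 2 dx,dy,size,ang [array([-23.75,  -1.91]), array([ 49.44, 142.77]), np.float64(89.27)] x range -95.2 47.8
line 85 y -65 bias 0.5 88; line 85 y 45 bias -0.5 62; line 85 y 60 bias -0.5 47; line 140 y -65 bias 0.5 50; line 140 y -45 bias -0.5 53; line 140 y 45 bias 0.0 32; line 140 y 60 bias 0.5 39; line 195 y -65 bias 1.0 68; line 195 y -45 bias 0.5 61; line 195 y 45 bias 0.5 68; line 195 y 60 bias 0.0 50; 
[308.   8. 183.]
```

```bash
python3 - <<'E'
from tile import *
togo([465,-400,130],-84.5)
E
```

```text
t30.32 tcp [621.6 141.4 159.4] jaw 5.4 toolx [ 0.035  0.002 -0.999] togo [[23.0, -208.0, 524.1], np.float64(89.9)] gap 85.6 F [ 0.4 -0.3  0.1]
```

```bash
python3 -m creep '{"gripper":[1,1,1,1,1,1,1,1],"offset":[[0,-22,57],[0,-22,57],[0,-22,57],[3,-22,57],[3,-22,57],[3,-22,57],[3,-22,57],[3,-22,57]],"spin":[0,0,0,0,0,0,0,0]}'
python3 -m creep '{"gripper":[1,1,1,1,1,1,1,1],"offset":[[0,-22,45],[0,0,0],[0,0,0],[0,0,0],[0,0,0],[0,0,0],[0,0,0],[0,0,0]],"spin":[0,10.6,10.6,10.6,10.6,10.6,10.6,10.6]}'
python3 -m creep '{"gripper":[1,1,1],"offset":[[0,0,0],[0,0,0],[0,0,0]],"spin":[10.6,5,0]}'
python3 - <<'E'
from tile import *
t=tiles("w29")
togo([452.8,-400,9.5],-84.5)
E
```

```text
clock: 31.32
tcp_pos: [486.6, -335.2, 130.6]
ee_rot: [0.482, 0.52, -0.465, 0.53]
ft_force: [1.5, -0.7, -0.4]
finger_gap: 85.3
clock: 32.33
tcp_pos: [462.4, -387.7, 120.4]
ee_rot: [0.702, 0.129, -0.689, 0.122]
ft_force: [-0.5, 0.0, -0.4]
finger_gap: 85.4
clock: 32.7
tcp_pos: [461.7, -386.8, 117.5]
ee_rot: [0.711, 0.033, -0.702, 0.023]
ft_force: [0.3, 0.2, -1.3]
finger_gap: 85.5
tile px (270, 221) xy 433.6 -401.9 size [102.1  51.2] long 5.7
t32.75 tcp [ 461.7 -386.8  117.5] jaw -85.4 toolx [ 0.013  0.015 -1.   ] togo [[107.7, 13.9, 11.4], np.float64(-0.9)] gap 85.5 F [0.2 0.2 0.1]
```

View pics/w29.png

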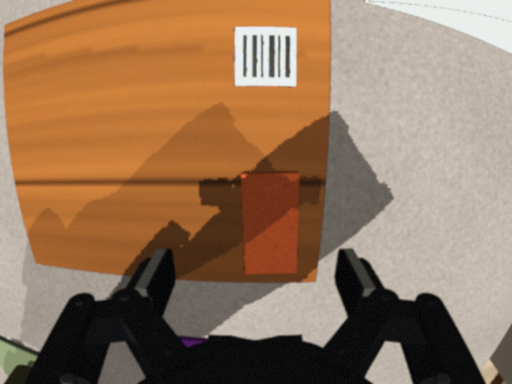

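```bash
python3 -m creep '{"gripper":[1,1,1,1],"offset":[[30,14,11],[50,0,0],[20,0,0],[0,0,0]],"spin":[-0.9,0,0,0]}'
python3 - <<'E'
from tile import *
togo([453.5,-399.9,8.5],-84.3)
c=Cam("wrist",None)
E
```

```text
clock: 33.25
tcp_pos: [452.6, -400.6, 13.5]
ee_rot: [0.711, 0.042, -0.701, 0.032]
ft_force: [0.4, -0.2, 0.3]
finger_gap: 85.5
t33.25 tcp [ 452.6 -400.6   13.5] jaw -84.0 toolx [ 0.013  0.016 -1.   ] togo [[5.1, -0.5, -0.8], np.float64(0.3)] gap 85.5 F [ 0.4 -0.2  0.3]
```

```bash
python3 -m creep '{"gripper":[1,0,0,0,0,0],"offset":[[5,0,0],[0,0,0],[0,0,0],[0,0,0],[0,0,0],[0,0,0]],"spin":[0,0,0,0,0,0]}'
python3 -m creep '{"gripper":[0,0,0,0,0],"offset":[[-20,0,0],[-50,0,0],[-50,0,0],[-20,0,0],[0,0,0]],"spin":[0,0,0,0,0]}'
python3 - <<'E'
from tile import *
held("w30")
C=dk(190+2,0,11); T=C+19*np.array([np.cos(h),np.sin(h),0]); print(C.round(1),T.round(1))
togo([T[0],T[1],165],5.45)
E
```

```text
clock: 34.0
tcp_pos: [453.9, -401.3, 11.4]
ee_rot: [0.712, 0.042, -0.7, 0.034]
ft_force: [-0.1, 0.4, -0.9]
finger_gap: 47.9
clock: 34.62
tcp_pos: [451.3, -403.4, 161.0]
ee_rot: [0.713, 0.041, -0.699, 0.034]
ft_force: [-0.5, -0.2, -1.4]
finger_gap: 48.0
upper edge (u,v,dist,lat) [(220, 204, np.float64(32.5), np.float64(-16.4)), (240, 204, np.float64(32.5), np.float64(-6.7)), (257, 205, np.float64(32.0), np.float64(1.5)), (275, 205, np.float64(32.0), np.float64(10.1)), (295, 205, np.float64(32.0), np.float64(19.8))]
[622.  177.3 100.3] [620.2 196.2 100.3]
t34.67 tcp [ 451.2 -403.2  160. ] jaw -83.9 toolx [ 0.017  0.012 -1.   ] togo [[5.1, -577.9, -232.2], np.float64(-89.3)] gap 47.9 F [ 0.3 -0.8 -0.9]
```

View pics/w30.png

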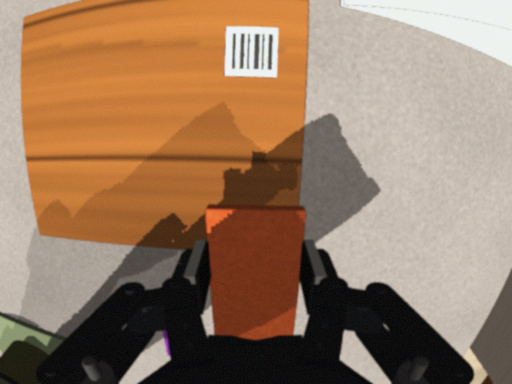

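```bash
python3 -m creep '{"gripper":[0,0,0,0,0,0,0,0],"offset":[[-2,-57,-22],[-2,-57,-22],[-2,-57,-22],[-2,-57,-22],[-2,-57,-22],[-2,-57,-22],[-2,-57,-22],[0,-57,-22]],"spin":[0,0,0,0,0,0,0,0]}'
python3 - <<'E'
from tile import *
togo([620.2,196.2,165],5.45)
E
```

```text
clock: 35.67
tcp_pos: [576.7, 76.8, 175.9]
ee_rot: [0.709, 0.039, -0.703, 0.031]
ft_force: [0.7, -0.9, -0.6]
finger_gap: 47.9
t35.67 tcp [576.7  76.8 175.9] jaw -84.3 toolx [ 0.008  0.011 -1.   ] togo [[12.6, -114.4, -55.0], np.float64(-89.8)] gap 47.9 F [ 0.7 -0.9 -0.6]
```

```bash
python3 -m creep '{"gripper":[0,0,0,0,0,0,0,0],"offset":[[0,-55,-27],[0,-57,-27],[0,0,0],[0,0,0],[0,0,0],[0,0,0],[0,0,0],[0,0,0]],"spin":[0,0,-10.6,-10.6,-10.6,-10.6,-10.6,-10.6]}'
python3 -m creep '{"gripper":[0,0,0,0],"offset":[[0,0,0],[0,0,0],[0,0,0],[0,0,0]],"spin":[-10.6,-10.6,-5,0]}'
python3 - <<'E'
from tile import *
togo([620.2,196.2,112],5.45)
held("w31")
E
```

```text
clock: 36.67
tcp_pos: [614.9, 200.4, 168.1]
ee_rot: [0.578, 0.411, -0.577, 0.404]
ft_force: [0.1, -1.2, -2.0]
finger_gap: 48.0
clock: 37.17
tcp_pos: [613.1, 199.7, 163.9]
ee_rot: [0.467, 0.534, -0.469, 0.526]
ft_force: [0.5, 0.2, -1.3]
finger_gap: 48.0
t37.17 tcp [613.1 199.7 163.9] jaw 7.1 toolx [-0.011  0.007 -1.   ] togo [[51.8, 7.1, 4.7], np.float64(1.7)] gap 48.0 F [ 0.5  0.2 -1.3]
upper edge (u,v,dist,lat) [(220, 205, np.float64(31.0), np.float64(-16.1)), (240, 204, np.float64(31.5), np.float64(-6.4)), (257, 205, np.float64(31.0), np.float64(1.7)), (275, 206, np.float64(30.5), np.float64(10.4)), (295, 205, np.float64(31.0), np.float64(20.1))]
```

```bash
python3 -m creep '{"gripper":[0,0,0,0],"offset":[[30,6.5,4.7],[22,0,0],[0,0,0],[0,0,0]],"spin":[1.7,0,0,0]}'
python3 - <<'E'
from tile import *
togo([620.2,196.2,106],5.45)
E
```

```text
clock: 37.72
tcp_pos: [619.5, 196.4, 110.5]
ee_rot: [0.477, 0.525, -0.479, 0.516]
ft_force: [0.1, -0.5, -1.4]
finger_gap: 47.6
t37.73 tcp [619.5 196.4 110.5] jaw 4.8 toolx [-0.011  0.006 -1.   ] togo [[4.5, 0.7, 0.3], np.float64(-0.6)] gap 47.6 F [ 0.1 -0.5 -1.4]
```

```bash
python3 -m creep '{"gripper":[0,0,0,0],"offset":[[3,0.6,0],[3,0,0],[2,0,0],[0,0,0]],"spin":[-0.6,0,0,0]}'
python3 -m creep '{"gripper":[0,0,0,0],"offset":[[3,0,0],[3,0,0],[3,0,0],[0,0,0]],"spin":[0,0,0,0]}'
python3 - <<'E'
from tile import *
togo([620.2,196.2,99],5.45)
E
```

```text
clock: 38.22
tcp_pos: [620.7, 196.8, 104.3]
ee_rot: [0.476, 0.527, -0.476, 0.519]
ft_force: [-2.9, -1.0, 4.5]
finger_gap: 47.9
clock: 38.72
tcp_pos: [622.4, 195.4, 99.1]
ee_rot: [0.477, 0.525, -0.475, 0.52]
ft_force: [-2.2, -1.9, 3.9]
finger_gap: 47.7
t38.73 tcp [622.4 195.4  99.1] jaw 5.3 toolx [-0.004  0.007 -1.   ] togo [[0.1, -2.1, -1.0], np.float64(-0.1)] gap 47.7 F [-2.2 -1.9  3.9]
```

```bash
python3 -m creep '{"gripper":[0,0.75,0.75,0.75,1,1],"offset":[[0,-1.5,-1],[0,0,0],[0,0,0],[-30,0,0],[-50,0,0],[0,0,0]],"spin":[0,0,0,0,0,0]}'
python3 - <<'E'
from tile import *
laid("w32",3)
togo([620.2,196.2,99],5.45)
c,p,d=shot("side","s32"); cv2.imwrite("pics/s32c.png",cv2.resize(p[160:250,140:260],None,fx=6,fy=6,interpolation=cv2.INTER_CUBIC))
E
```

```text
clock: 39.48
tcp_pos: [620.8, 196.0, 180.9]
ee_rot: [0.477, 0.525, -0.475, 0.52]
ft_force: [-0.3, -0.9, -1.3]
finger_gap: 85.5
course 3 dx,dy,size,ang [array([-41.09,  -1.22]), array([ 49.48, 188.86]), np.float64(89.85)] x range -135.5 53.3
line 85 y 45 bias -1.0 68; line 85 y 60 bias 0.0 77; line 140 y -45 bias -0.5 62; line 140 y 45 bias -0.5 54; line 140 y 60 bias -1.0 59; line 195 y -65 bias 0.5 41; line 195 y -45 bias 1.0 41; line 195 y 45 bias 0.0 35; line 195 y 60 bias -0.5 50; 
t39.52 tcp [620.  195.8 178.8] jaw 5.3 toolx [-0.007  0.006 -1.   ] togo [[79.8, 0.8, 0.1], np.float64(-0.1)] gap 85.2 F [ 0.1 -0.2 -1.3]
```

View pics/w32.png

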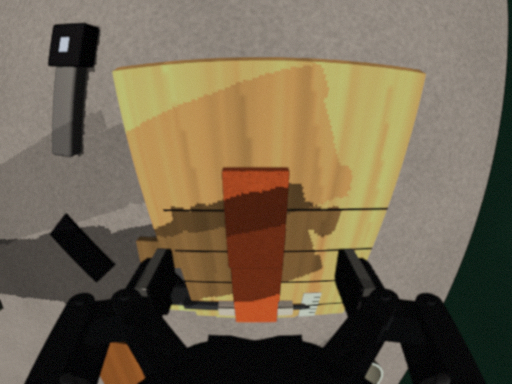

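View pics/s32c.png

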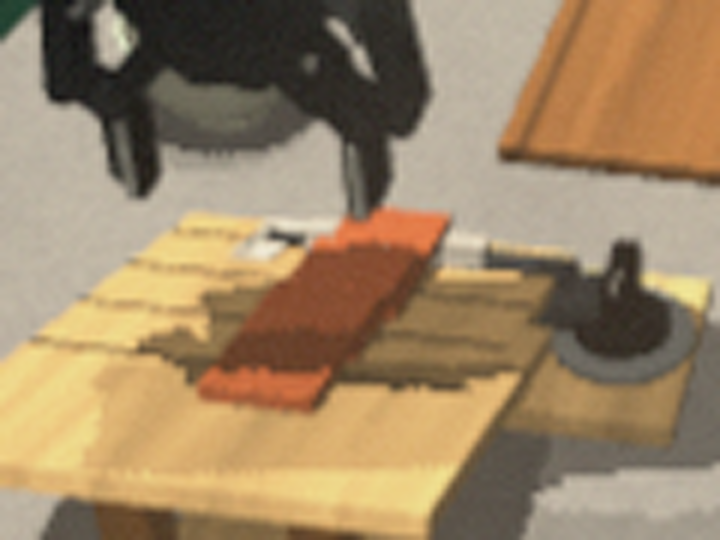

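```bash
python3 - <<'E'
from tile import *
togo([400,255,170],-4)
E
```

```text
t39.58 tcp [619.5 195.5 177.6] jaw 5.3 toolx [-0.009  0.005 -1.   ] togo [[9.9, -213.0, -79.6], np.float64(9.3)] gap 85.7 F [ 1.   0.1 -0.9]
```

```bash
python3 -m creep '{"gripper":[1,1,1,1,1,1],"offset":[[0,-53,-20],[0,-53,-20],[0,-53,-20],[0,-53,-20],[0,0,0],[0,0,0]],"spin":[0,0,0,0,9,0]}'
python3 - <<'E'
from tile import *
togo([400,255,170],-4)
c,p,d=shot("wrist","w33"); cv2.imwrite("pics/w33.png",p)
for u,v in [(0,0)]: pass
print(c.proj([394,275,30]))
E
```

```text
clock: 40.33
tcp_pos: [391.5, 255.9, 174.3]
ee_rot: [-0.512, -0.488, 0.52, -0.479]
ft_force: [-0.1, 0.7, 0.6]
finger_gap: 85.2
t40.33 tcp [391.5 255.9 174.3] jaw -3.7 toolx [-0.017  0.002 -1.   ] togo [[4.2, 8.6, 0.3], np.float64(0.3)] gap 85.2 F [-0.1  0.7  0.6]
[257.80436422 159.32378245]
```

View pics/w33.png

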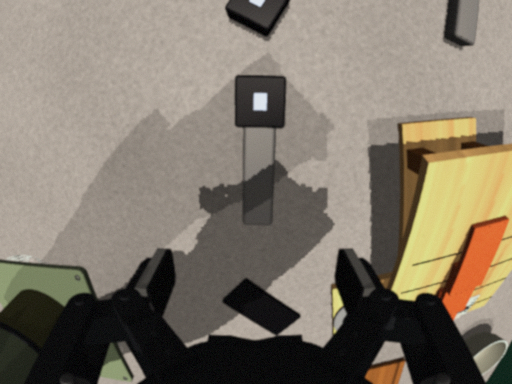

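```bash
python3 - <<'E'
from tile import *
c=Cam("wrist")
a=c.plane(257.5,223.5,z=30); b=c.plane(259.5,128,z=30); print(a.round(1),b.round(1),np.linalg.norm(b-a)); 
for q in [(236,77),(285,77),(236,128),(285,127)]: print(c.plane(*q,z=36).round(1))
u=(b-a)/np.linalg.norm(b-a); print("ang",np.degrees(np.arctan2(u[1],u[0])))
ang=np.degrees(np.arctan2(u[1],u[0])); O=b-30*u; print("origin",O.round(1)); togo([O[0],O[1],60],ang-90)
E
```

```text
[389.4 205.7  30. ] [397.3 306.1  30. ] 100.71622215959594
[378.6 356.6  36. ]
[423.9 353.9  36. ]
[375.2 308.2  36. ]
[421.6 306.4  36. ]
ang 85.4545278209731
origin [395.  276.1  30. ]
t40.38 tcp [391.4 255.9 174.3] jaw -3.6 toolx [-0.017  0.002 -1.   ] togo [[114.2, 4.3, -20.3], np.float64(0.9)] gap 85.6 F [1.3 0.2 0.1]
```

```bash
python3 -m creep '{"gripper":[1,1,1,1,1],"offset":[[30,4,-20],[50,0,0],[35,0,0],[0,0,0],[0,0,0]],"spin":[1,0,0,0,0]}'
python3 - <<'E'
from tile import *
togo([395,276.1,8],-4.5); print(r.observe()["joint_pos"].round(2))
E
```

```text
clock: 41.0
tcp_pos: [396.7, 275.6, 55.5]
ee_rot: [-0.513, -0.488, 0.521, -0.477]
ft_force: [0.4, 0.2, -0.2]
finger_gap: 85.3
t41.00 tcp [396.7 275.6  55.5] jaw -3.9 toolx [-0.018  0.003 -1.   ] togo [[47.5, -0.8, -0.3], np.float64(0.6)] gap 85.3 F [ 0.4  0.2 -0.2]
[-0.64  0.89 -0.04  1.97  0.05  0.3  -0.79]
```

```bash
python3 -m creep '{"gripper":[1,1,1,1],"offset":[[30,-0.8,0],[17,0,0],[0,0,0],[0,0,0]],"spin":[0.6,0,0,0]}'
python3 - <<'E'
from tile import *
togo([395,276.1,8],-4.5); print(r.observe()["joint_pos"].round(2))
shot("wrist","w34")
E
```

```text
clock: 41.5
tcp_pos: [397.4, 276.8, 11.8]
ee_rot: [-0.517, -0.485, 0.521, -0.475]
ft_force: [0.3, 0.1, -0.3]
finger_gap: 85.2
t41.50 tcp [397.4 276.8  11.8] jaw -4.4 toolx [-0.013  0.007 -1.   ] togo [[3.8, -2.3, 0.9], np.float64(0.1)] gap 85.2 F [ 0.3  0.1 -0.3]
[-0.65  0.97 -0.03  1.98  0.05  0.2  -0.8 ]
```

View pics/w34.png

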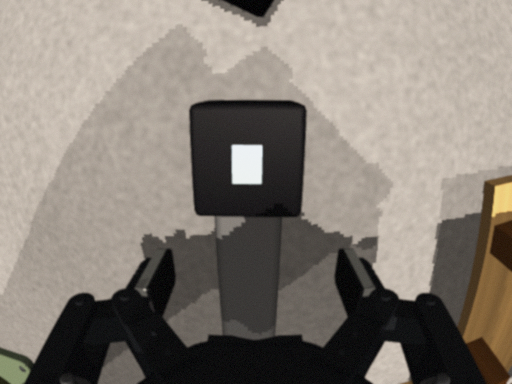

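```bash
python3 -m creep '{"gripper":[1,0,0,0,0,0,0],"offset":[[4,-2.3,0.5],[0,0,0],[0,0,0],[0,0,0],[0,0,0],[0,0,0],[0,0,0]],"spin":[0,0,0,0,0,0,0]}'
python3 - <<'E'
from tile import *
togo([395,276.1,8],-4.5)
E
```

```text
clock: 42.42
tcp_pos: [395.3, 276.8, 9.0]
ee_rot: [-0.518, -0.485, 0.52, -0.475]
ft_force: [0.2, -0.7, -0.1]
finger_gap: 30.9
t42.42 tcp [395.3 276.8   9. ] jaw -4.4 toolx [-0.012  0.008 -1.   ] togo [[0.9, -0.2, 0.8], np.float64(0.1)] gap 30.9 F [ 0.2 -0.7 -0.1]
```

```bash
python3 - <<'E'
from tile import *
o,t,M,a=state(); T=np.eye(4); T[:3,:3]=M; T[:3,3]=t
c=Cam("wrist"); X=np.linalg.inv(T)@c.E
for f,q,p in [("w21",[0.713,.001,-.701,-.008],[465.9,-294.5,115.3]),("w29",[0.711,.033,-.702,.023],[461.7,-386.8,117.5]),("w30",[.713,.041,-.699,.034],[451.2,-403.2,160.])]:
    im=cv2.imread(f"pics/{f}.png"); hsv=cv2.cvtColor(im,cv2.COLOR_BGR2HSV)
    mk=cv2.inRange(hsv,(0,0,190),(180,40,255)); mk[150:]=0; mk=cv2.morphologyEx(mk,cv2.MORPH_CLOSE,np.ones((15,15)))
    T[:3,:3]=R.from_quat(q).as_matrix(); T[:3,3]=p; m=dict(c.m); m["extrinsics"]=T@X; k=Cam("wrist",m)
    for kk in cv2.findContours(mk,cv2.RETR_EXTERNAL,cv2.CHAIN_APPROX_NONE)[0]:
        if 500<cv2.contourArea(kk)<6000:
            W=np.array([k.plane(*s[0],z=12)[:2] for s in kk],np.float32); print(f,cv2.minAreaRect(kk)[0],cv2.minAreaRect(W))
im=cv2.imread("pics/top0.png"); hsv=cv2.cvtColor(im,cv2.COLOR_BGR2HSV); ct=Cam("top")
print(ct.plane(391.9,179.8,z=12))
E
```

```text
w21 (360.5, 64.5) ((579.6781616210938, -385.3198547363281), (50.05686569213867, 50.64433670043945), 4.016576290130615)
w29 (265.0, 56.0) ((579.368896484375, -385.1815490722656), (50.139068603515625, 49.494102478027344), 4.6440300941467285)
w29 (34.5, 74.5) ((569.4867553710938, -118.93714904785156), (113.63212585449219, 169.868896484375), 77.6025619506836)
w30 (251.0362548828125, 51.195457458496094) ((579.4010620117188, -385.3262939453125), (50.19514846801758, 50.327857971191406), 3.9569668769836426)
w30 (38.0, 74.5) ((555.5665283203125, -93.42134094238281), (143.3870086669922, 198.43328857421875), 79.34832000732422)
[ 579.92431672 -389.15458934   12.        ]
```

```bash
python3 -m creep '{"gripper":[0,0,0,0,0,0,0],"offset":[[-20,0,0],[-50,0,0],[-55,0,0],[-45,0,0],[0,0,0],[0,0,55],[0,0,55]],"spin":[0,0,0,0,0,0,0]}'
python3 - <<'E'
from tile import *
togo([537.8,-420.3,180],-50); shot("side","s35"); shot("wrist","w35")
E
```

```text
clock: 43.3
tcp_pos: [387.7, 165.6, 180.9]
ee_rot: [-0.516, -0.487, 0.52, -0.476]
ft_force: [2.1, -0.5, -1.4]
finger_gap: 30.8
t43.30 tcp [387.7 165.6 180.9] jaw -4.1 toolx [-0.014  0.008 -1.   ] togo [[-5.7, 191.8, 573.6], np.float64(45.9)] gap 30.8 F [ 2.1 -0.5 -1.4]
```

View pics/w35.png

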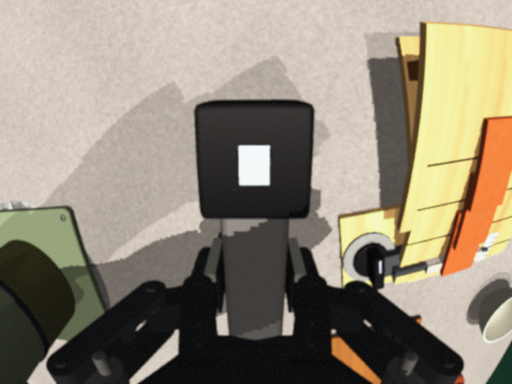

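View pics/s35.png

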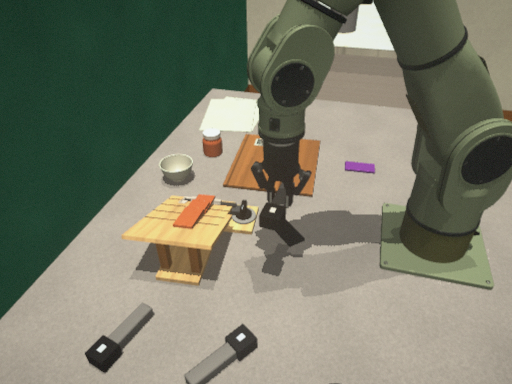

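```bash
python3 -m creep '{"gripper":[0,0,0,0,0,0,0,0],"offset":[[0,20,53],[0,20,53],[0,20,53],[0,20,53],[0,20,53],[0,18,53],[0,18,53],[0,18,53]],"spin":[0,0,0,0,0,0,0,0]}'
python3 - <<'E'
from tile import *
togo([537.8,-420.3,180],-50)
E
```

```text
clock: 44.4
tcp_pos: [510.9, -280.2, 166.2]
ee_rot: [-0.513, -0.491, 0.521, -0.473]
ft_force: [1.6, 1.5, -2.7]
finger_gap: 31.1
t44.40 tcp [ 510.9 -280.2  166.2] jaw -4.0 toolx [-0.025  0.011 -1.   ] togo [[-16.1, 36.1, 137.8], np.float64(46.0)] gap 31.1 F [ 1.6  1.5 -2.7]
```

```bash
python3 -m creep '{"gripper":[0,0,0,0,0,0,0,0],"offset":[[0,15,55],[0,15,55],[0,6,27],[0,0,0],[0,0,0],[0,0,0],[0,0,0],[0,0,0]],"spin":[0,0,0,10.6,10.6,10.6,10.6,3.5]}'
python3 - <<'E'
from tile import *
togo([537.8,-420.3,121],-50)
o,t,M,a=state(); w=t+9*M[:,0]-54.5*M[:,2]; L=np.array([579.5,-385.3,12]); print("label in window: along",((L-w)@-M[:,2]).round(1),((L-w)@M[:,1]).round(1),((L-w)@M[:,0]).round(1))
E
```

```text
clock: 45.4
tcp_pos: [534.9, -424.6, 146.8]
ee_rot: [-0.656, -0.248, 0.676, -0.225]
ft_force: [-0.1, -0.0, -2.5]
finger_gap: 30.7
t45.40 tcp [ 534.9 -424.6  146.8] jaw -51.0 toolx [-0.038  0.022 -0.999] togo [[25.8, -0.5, -5.4], np.float64(-1.0)] gap 30.7 F [-0.1 -0.  -2.5]
label in window: along 7.0 3.1 124.9
```

```bash
python3 -m creep '{"gripper":[0,0,0,0],"offset":[[25,3,-7],[0,0,0],[0,0,0],[0,0,0]],"spin":[0,0,0,0]}'
python3 - <<'E'
from tile import *
o,t,M,a=state(); w=t+9*M[:,0]-54.5*M[:,2]; L=np.array([579.5,-385.3,12]); print(t,"label in window: along",((L-w)@-M[:,2]).round(1),((L-w)@M[:,1]).round(1),((L-w)@M[:,0]).round(1))
c,p,d=shot("wrist","w36"); c,p,d=shot("side","s36"); cv2.imwrite("pics/s36c.png",cv2.resize(p[90:220,210:350],None,fx=5,fy=4.5,interpolation=cv2.INTER_CUBIC))
E
```

```text
clock: 45.9
tcp_pos: [540.8, -421.3, 118.2]
ee_rot: [-0.655, -0.249, 0.677, -0.223]
ft_force: [-0.3, 0.8, -2.4]
finger_gap: 30.7
[ 540.81785085 -421.28109279  118.17719128] label in window: along 0.0 1.1 96.3
```

View pics/w36.png

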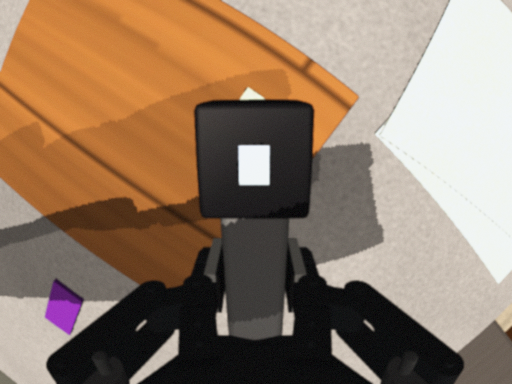

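View pics/s36c.png

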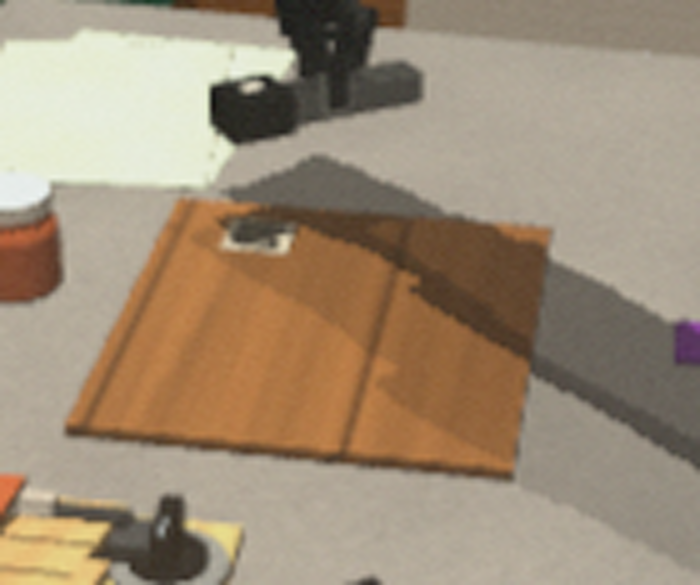

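```bash
python3 - <<'E'
from tile import *
c=Cam("wrist"); o,t,M,a=state(); P=c.plane(254,165,n=M[:,0],p=t-27*M[:,0]); print(P.round(1),(P+36*M[:,0]).round(1), ((P+36*M[:,0])+96*M[:,0]).round(1))
E
python3 -m creep '{"gripper":[0,0,0,0,0,0,0,0],"offset":[[0,0,0],[0,0,0],[0,0,0],[0,0,0],[0,0,0],[0,0,0],[0,0,0],[0,0,0]],"spin":[0,0,0,0,0,0,0,0]}'
python3 -m creep '{"gripper":[0,0,0,0,0,0,0,0],"offset":[[0,0,0],[0,0,0],[0,0,0],[0,0,0],[0,0,0],[0,0,0],[0,0,0],[0,0,0]],"spin":[0,0,0,0,0,0,0,0]}'
python3 - <<'E'
from tile import *
o,t,M,a=state(); w=t+9*M[:,0]-54.5*M[:,2]; L=np.array([579.5,-385.3,12]); print(t,"label in window: along",((L-w)@-M[:,2]).round(1),((L-w)@M[:,1]).round(1),((L-w)@M[:,0]).round(1),o["finger_gap"])
E
```

```text
[ 585.6 -387.2  144.4] [ 584.1 -386.3  108.4] [ 580.2 -384.1   12.5]
clock: 47.0
tcp_pos: [540.9, -421.7, 119.1]
ee_rot: [-0.656, -0.248, 0.677, -0.224]
ft_force: [-0.4, 0.7, -1.9]
finger_gap: 30.8
clock: 48.0
tcp_pos: [540.9, -421.7, 119.1]
ee_rot: [-0.656, -0.248, 0.677, -0.224]
ft_force: [-0.3, 0.1, -1.3]
finger_gap: 30.8
[ 540.92474907 -421.65771189  119.07950606] label in window: along 0.2 0.6 97.2 30.82274751793416
```

```bash
python3 - <<'E'
from tile import *
for n in("top","side"):
    c,p,d=shot(n,n+"40")
    b=(120,195,165,285) if n=="top" else (180,280,115,275)
    cv2.imwrite(f"pics/{n}40c.png",cv2.resize(p[b[0]:b[1],b[2]:b[3]],None,fx=5,fy=5,interpolation=cv2.INTER_CUBIC))
E
```

```text
(no output)
```

View pics/top40c.png

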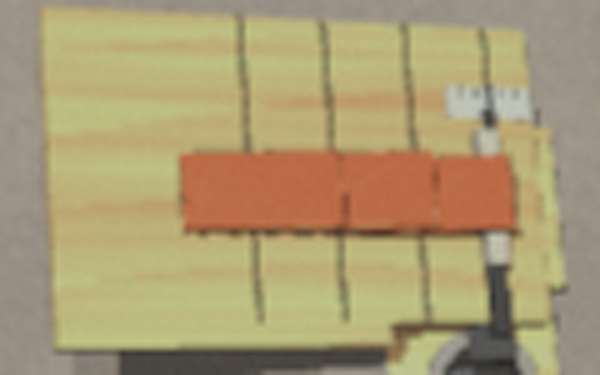

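View pics/side40c.png

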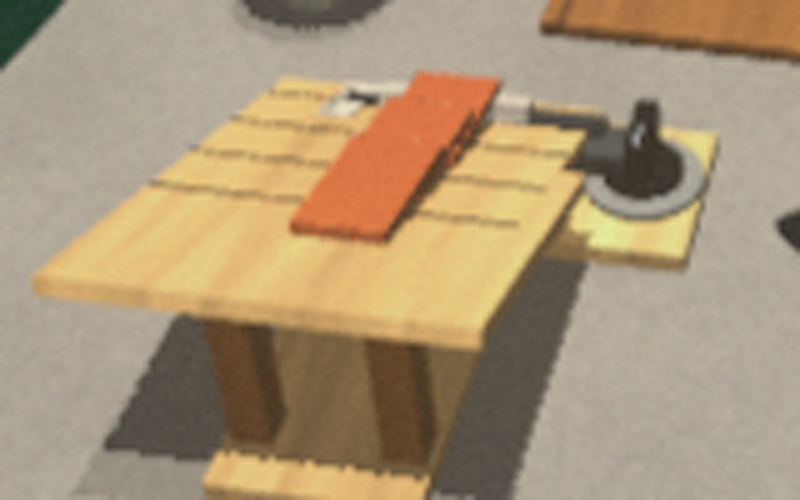

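View pics/top40.png

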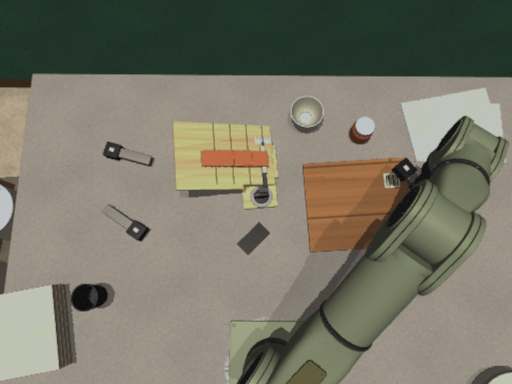

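```bash
python3 - <<'E'
from tile import *
c=Cam("top"); p=cv2.imread("pics/top40.png")
tx=np.cos(.146)*ex-np.sin(.146)*ez; tn=np.sin(.146)*ex+np.cos(.146)*ez
f=lambda uv:((uv+.4-np.array([165,120]))*5).round(1)
for k in (1,2,3):
    xk=30+55*(k-1); C=dk(xk+50,0,11)
    print(k,"line @0",f(c.proj(dk(xk,0,0))),"line@-60",f(c.proj(dk(xk,-60,0))),"line@60",f(c.proj(dk(xk,60,0))),"lower top edge y=0",f(c.proj(C-50*tx+4*tn)),"y=-15",f(c.proj(C-50*tx+4*tn-15*ey)),"y=15",f(c.proj(C-50*tx+4*tn+15*ey)),"bottom edge",f(c.proj(C-50*tx-4*tn)),"upper",f(c.proj(C+50*tx+4*tn)))
g=cv2.cvtColor(p,cv2.COLOR_BGR2HSV)
for row in (153,156,158,160,163): print(row,[int(x) for x in g[row,195:272,2]])
E
```

```text
1 line @0 [495.5 203. ] line@-60 [487.7 115.2] line@60 [503.4 292.4] lower top edge y=0 [506.2 193. ] y=-15 [504.2 170.6] y=15 [508.2 215.5] bottom edge [503.4 196.6] upper [352.  196.2]
2 line @0 [415.6 201.2] line@-60 [408.5 112.1] line@60 [422.9 292. ] lower top edge y=0 [425.2 191. ] y=-15 [423.4 168.3] y=15 [427.1 213.9] bottom edge [422.9 194.7] upper [267.2 194.2]
3 line @0 [333.4 199.4] line@-60 [326.8 109. ] line@60 [340.  291.5] lower top edge y=0 [341.7 189. ] y=-15 [340.1 165.9] y=15 [343.4 212.2] bottom edge [339.9 192.8] upper [179.8 192.2]
153 [191, 192, 191, 190, 193, 180, 173, 187, 186, 187, 186, 188, 187, 187, 187, 188, 187, 187, 188, 188, 188, 188, 188, 188, 187, 187, 187, 187, 187, 188, 187, 188, 187, 186, 186, 189, 187, 180, 178, 186, 188, 188, 185, 187, 186, 186, 187, 189, 188, 187, 187, 187, 188, 187, 188, 188, 176, 168, 187, 187, 186, 186, 188, 187, 187, 187, 188, 186, 188, 188, 187, 170, 164, 190, 190, 191, 183]
156 [190, 187, 190, 190, 188, 175, 167, 187, 187, 187, 189, 187, 187, 188, 188, 187, 185, 188, 188, 187, 187, 188, 187, 187, 187, 187, 186, 187, 187,
[... 710 characters left out ...]
 187, 187, 187, 187, 187, 188, 187, 186, 188, 189, 186, 187, 186, 188, 187, 187, 187, 188, 186, 188, 188, 187, 187, 160, 144, 187, 186, 186, 186, 187, 186, 188, 186, 186, 186, 187, 187, 187, 188, 187, 188, 179, 176, 187, 187, 186, 188, 186, 187, 187, 185, 188, 186, 186, 187, 187, 186, 165, 155, 188, 189, 188]
163 [189, 187, 187, 188, 189, 181, 178, 187, 188, 188, 187, 186, 186, 188, 186, 187, 187, 188, 187, 188, 187, 187, 187, 185, 187, 189, 187, 186, 187, 187, 188, 188, 188, 186, 187, 188, 188, 188, 168, 159, 186, 188, 186, 187, 186, 187, 187, 187, 185, 186, 187, 188, 187, 187, 189, 186, 187, 186, 189, 188, 185, 186, 187, 186, 187, 186, 186, 187, 187, 188, 187, 188, 169, 161, 188, 190, 190]
```

```bash
python3 -m creep '{"gripper":[0,0,0,0,0,0,0,0],"offset":[[-60,0,0],[0,0,0],[0,0,0],[0,0,0],[0,0,0],[0,0,0],[0,-15,-50],[0,-15,-50]],"spin":[0,-10.6,-10.6,-10.6,-10.6,-4,0,0]}'
python3 - <<'E'
from tile import *
togo([395.3,276.8,150],-4.4)
E
```

```text
clock: 49.1
tcp_pos: [518.8, -321.9, 183.1]
ee_rot: [-0.511, -0.498, 0.521, -0.468]
ft_force: [2.5, 0.4, -2.1]
finger_gap: 30.7
t49.10 tcp [ 518.8 -321.9  183.1] jaw -3.7 toolx [-0.039  0.021 -0.999] togo [[50.7, -160.4, -588.6], np.float64(0.7)] gap 30.7 F [ 2.5  0.4 -2.1]
```

```bash
python3 -m creep '{"gripper":[0,0,0,0,0,0,0,0],"offset":[[0,-16,-56],[0,-16,-56],[0,-16,-56],[0,-16,-56],[0,-16,-56],[0,-16,-56],[0,-16,-56],[0,-16,-56]],"spin":[0,0,0,0,0,0,0,0]}'
python3 - <<'E'
from tile import *
togo([395.3,276.8,100],-4.4)
E
```

```text
clock: 50.1
tcp_pos: [417.2, 146.7, 198.8]
ee_rot: [-0.513, -0.496, 0.52, -0.469]
ft_force: [1.4, -0.0, -2.7]
finger_gap: 31.0
t50.10 tcp [417.2 146.7 198.8] jaw -3.9 toolx [-0.033  0.022 -0.999] togo [[102.3, -27.3, -126.3], np.float64(0.5)] gap 31.0 F [ 1.4 -0.  -2.7]
```

```bash
python3 -m creep '{"gripper":[0,0,0,0,0,0],"offset":[[10,-12,-55],[40,-14,-55],[50,-2,-15],[20,0,0],[0,0,0],[0,0,0]],"spin":[0,0,0,0,0,0]}'
python3 - <<'E'
from tile import *
togo([395.3,276.8,9],-4.4)
c,p,d=shot("side","s50")
cv2.imwrite("pics/s50c.png",cv2.resize(p[200:384,160:340],None,fx=4,fy=3.2,interpolation=cv2.INTER_CUBIC))
E
```

```text
clock: 50.85
tcp_pos: [394.2, 278.5, 85.8]
ee_rot: [-0.514, -0.498, 0.516, -0.471]
ft_force: [0.3, -0.5, -2.3]
finger_gap: 30.8
t50.85 tcp [394.2 278.5  85.8] jaw -3.5 toolx [-0.027  0.026 -0.999] togo [[76.6, 3.4, 3.5], np.float64(0.9)] gap 30.8 F [ 0.3 -0.5 -2.3]
```

View pics/s50c.png

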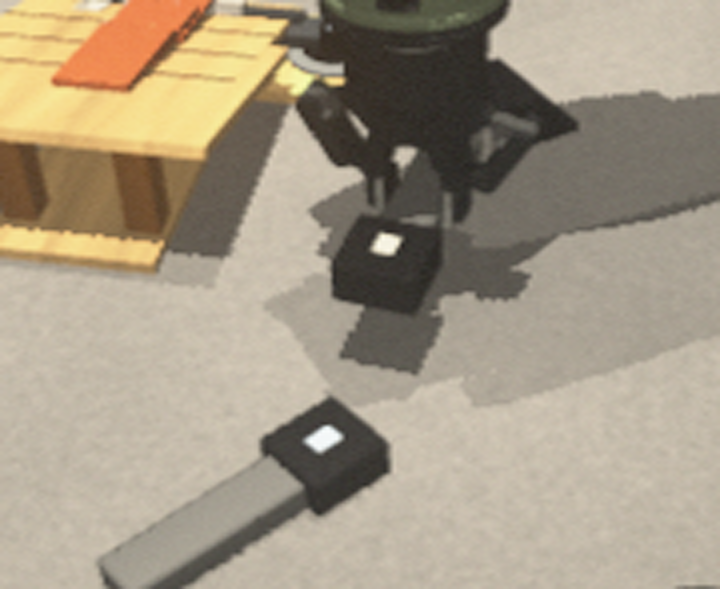

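```bash
python3 -m creep '{"gripper":[0,0,0,0,0,0],"offset":[[40,3,3],[28,0,0],[0,0,0],[3,0,0],[3,0,0],[0,0,0]],"spin":[0.9,0,0,0,0,0]}'
python3 - <<'E'
from tile import *
togo([395.3,276.8,9],-4.4)
E
```

```text
clock: 51.65
tcp_pos: [399.1, 278.1, 16.3]
ee_rot: [0.523, 0.492, -0.517, 0.466]
ft_force: [-0.1, 0.2, -1.3]
finger_gap: 30.8
t51.65 tcp [399.1 278.1  16.3] jaw -4.6 toolx [-0.019  0.032 -0.999] togo [[7.3, -3.5, 1.8], np.float64(-0.2)] gap 30.8 F [-0.1  0.2 -1.3]
```

```bash
python3 -m creep '{"gripper":[0,0,0,0],"offset":[[3,0,0],[2,0,0],[2,0,0],[0,0,0]],"spin":[0,0,0,0]}'
python3 - <<'E'
from tile import *
togo([395.3,276.8,9],-4.4); print(r.observe()["joint_pos"].round(2))
E
```

```text
clock: 52.15
tcp_pos: [399.3, 278.7, 9.6]
ee_rot: [0.523, 0.492, -0.516, 0.466]
ft_force: [0.6, -0.0, 3.2]
finger_gap: 31.0
t52.15 tcp [399.3 278.7   9.6] jaw -4.6 toolx [-0.018  0.033 -0.999] togo [[0.6, -3.9, 2.2], np.float64(-0.2)] gap 31.0 F [ 0.6 -0.   3.2]
[-0.62  0.98 -0.06  1.98  0.09  0.18 -0.82]
```

Touching down (about +5 N). Release, go straight up, and look.

```bash
python3 -m creep '{"gripper":[0.6,0.7,0.8,1,1,1,1,1],"offset":[[0,0,0],[0,0,0],[0,0,0],[-30,0,0],[-50,0,0],[-50,0,0],[0,0,0],[0,0,0]],"spin":[0,0,0,0,0,0,0,0]}'
python3 - <<'E'
from tile import *
togo([395.3,276.8,9],-4.4)
shot("wrist","w55"); c,p,d=shot("top","t55"); cv2.imwrite("pics/t55c.png",cv2.resize(p[110:260,95:295],None,fx=4,fy=4,interpolation=cv2.INTER_CUBIC))
c,p,d=shot("side","s55"); cv2.imwrite("pics/s55c.png",cv2.resize(p[180:350,120:310],None,fx=4,fy=3.4,interpolation=cv2.INTER_CUBIC))
E
```

```text
clock: 53.15
tcp_pos: [401.2, 274.0, 142.9]
ee_rot: [0.522, 0.492, -0.517, 0.466]
ft_force: [-0.3, -0.5, -0.7]
finger_gap: 85.5
t53.15 tcp [401.2 274.  142.9] jaw -4.6 toolx [-0.019  0.032 -0.999] togo [[134.0, -3.3, 1.8], np.float64(-0.2)] gap 85.5 F [-0.3 -0.5 -0.7]
```

View pics/w55.png

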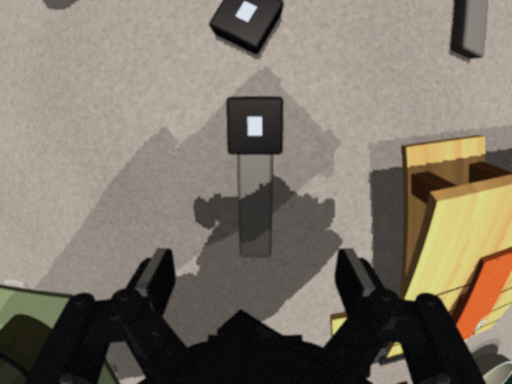

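View pics/s55c.png

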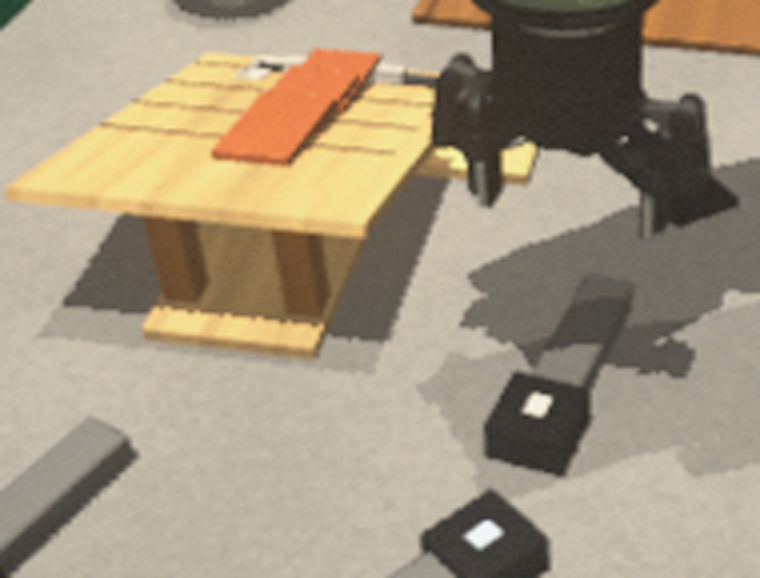

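The scanner lies flat with its head at (255,125). There's time left, so I'll check the tile edges from directly above before handing in.

```bash
python3 -m creep '{"gripper":[1,1,1,1,1,1,1,1],"offset":[[-50,0,0],[0,25,52],[0,30,52],[0,40,45],[0,40,45],[0,45,40],[0,40,25],[0,0,0]],"spin":[0,0,0,0,0,0,0,0]}'
python3 - <<'E'
from tile import *
togo([630,40,200],5)
c,p,d=shot("wrist","w60"); print(todk(c.E[:3,3]).round(0))
E
```

```text
clock: 54.3
tcp_pos: [604.6, -11.4, 172.7]
ee_rot: [-0.518, -0.495, 0.52, -0.465]
ft_force: [-0.8, -0.2, -0.8]
finger_gap: 85.4
t54.30 tcp [604.6 -11.4 172.7] jaw -4.4 toolx [-0.03   0.03  -0.999] togo [[-26.6, 20.5, -53.9], np.float64(-9.4)] gap 85.4 F [-0.8 -0.2 -0.8]
[167.  16. 253.]
```

View pics/w60.png

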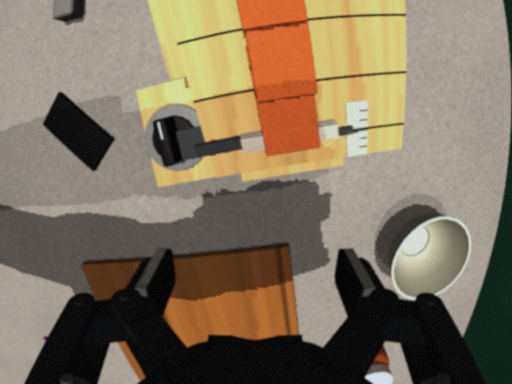

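```bash
python3 - <<'E'
from tile import *
c=Cam("wrist"); p=cv2.imread("pics/w60.png")
tx=np.cos(.146)*ex-np.sin(.146)*ez; tn=np.sin(.146)*ex+np.cos(.146)*ez
hsv=cv2.cvtColor(p,cv2.COLOR_BGR2HSV)
for k in (1,2,3):
    C=dk(30+55*(k-1)+50,0,11)
    for y in (-15,-5,5,15):
        v=[]; ss=np.arange(-62,-38,1)
        for s in ss:
            u,w=c.proj(C+s*tx+4*tn+y*ey); v.append(int(p[int(round(w)),int(round(u)),2]) if 0<=w<384 else -1)
        print(k,y,"min R at dx",ss[int(np.argmin([q if q>=0 else 999 for q in v]))]+50,v)
g=p.max(2)
for x in (30,85,140):
    for y in (-65,-45,45,60):
        ss=np.arange(-7,7.1,.5); prof=[]
        for s in ss:
            u,v=c.proj(dk(x+s,y,0)); prof.append(g[int(round(v)),int(round(u))] if 0<=v<384 else 255)
        i=int(np.argmin(prof)); print("line",x,y,ss[i],prof[i],end=" ; ")
cv2.imwrite("pics/w60c.png",cv2.resize(p[0:165,220:420],None,fx=3.6,fy=3.6,interpolation=cv2.INTER_CUBIC))
E
```

```text
1 -15 min R at dx 5 [215, 214, 215, 214, 214, 216, 210, 216, 213, 214, 214, 210, 199, 189, 189, 189, 186, 185, 188, 189, 190, 187, 187, 191]
1 -5 min R at dx 0 [198, 198, 198, 200, 199, 199, 200, 200, 201, 199, 193, 186, 185, 187, 189, 189, 193, 189, 187, 188, 188, 189, 190, 190]
1 5 min R at dx 0 [196, 194, 193, 193, 193, 191, 194, 190, 193, 195, 191, 187, 186, 187, 186, 186, 187, 189, 191, 188, 191, 191, 191, 191]
1 15 min R at dx 1 [212, 210, 209, 209, 208, 208, 210, 208, 208, 210, 209, 199, 192, 188, 191, 189, 189, 194, 191, 190, 190, 192, 191, 189]
2 -15 min R at dx -3 [197, 197, 195, 189, 190, 188, 191, 189, 169, 144, 166, 189, 190, 191, 189, 190, 189, 190, 185, 187, 189, 195, 213, 218]
2 -5 min R at dx -4 [198, 197, 194, 194, 195, 198, 197, 183, 152, 154, 183, 187, 187, 185, 189, 185, 185, 184, 189, 191, 190, 191, 195, 205]
2 5 min R at dx -3 [185, 188, 189, 189, 190, 192, 194, 196, 175, 166, 184, 190, 189, 189, 191, 194, 190, 187, 191, 192, 193, 199, 212, 217]
2 15 min R at dx -4 [190, 197, 195, 201, 196, 191, 189, 179, 128, 146, 183, 191, 191, 190, 192, 189, 190, 194, 195, 191, 190, 191, 198, 208]
3 -15 min R at dx 1 [217, 218, 215, 217, 218, 217, 216, 218, 216, 218, 209, 175, 142, 124, 126, 164, 204, 217, 215, 216, 217, 216, 219, 216]
3 -5 min R at dx 2 [218, 217, 217, 217, 219, 216, 215, 217, 217, 217, 218, 218, 205, 119, 103, 141, 194, 219, 219, 216, 217, 215, 217, 216]
3 5 min R at dx 2 [215, 215, 217, 216, 219, 217, 218, 219, 218, 219, 216, 201, 131, 128, 120, 144, 218, 219, 217, 216, 215, 219, 216, 218]
3 15 min R at dx 2 [218, 218, 216, 217, 216, 219, 216, 216, 219, 217, 216, 218, 205, 125, 109, 156, 201, 219, 216, 218, 218, 216, 217, 217]
line 30 -65 1.5 48 ; line 30 -45 3.5 213 ; line 30 45 4.5 178 ; line 30 60 1.5 49 ; line 85 -65 2.0 86 ; line 85 -45 2.5 89 ; line 85 45 1.0 102 ; line 85 60 1.5 100 ; line 140 -65 2.0 98 ; line 140 -45 2.5 86 ; line 140 45 2.0 100 ; line 140 60 1.0 90 ;
```

View pics/w60c.png

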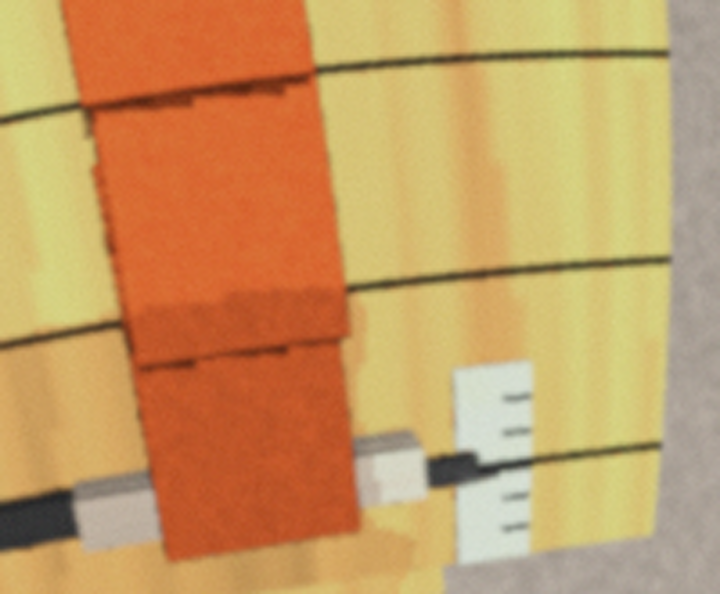

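```bash
python3 - <<'E'
from h import *
o=r.observe(); print(o["clock"],o["ft_force"].round(1)); print(r.job_done())
E
```

```text
54.35 [-0.1 -0.  -0.2]
the job is handed in; nothing more can be done
None
```

I handed the job in at 54 s. All steps were carried out and my last checks put everything within tolerance, but the system gives no verdict. Tile 2 has the thinnest margin.

- **Eave bar:** I turned the knob about 103° clockwise, with no tiles on the deck, and let it go. The pointer read between about -0.5 and +1.5 mm of the bold mark, and the last picture still shows it on the mark.
- **Tiles:** Only three of the possible tiles were present, and I laid them on lines 1 to 3. Tile 1 landed about 4 mm low, so I re-gripped it and slid it up before laying the others. All three look square to within about 1° and sit within about 2 mm of the middle line, each propped on the bar or the tile below.

| Tile | First reading along the slope | Final check |
|---|---|---|
| 1 | about 0 mm | about -2 mm |
| 2 | about -3 mm | about -5 mm |
| 3 | about +2 mm | about 0 mm |

- **Disagreement:** The readings differ by about 2 mm between views. Tile 2 is low by 3 to 5 mm against the 7 mm allowed. I left it, because moving it would have disturbed tile 3.
- **Scanner:** I took the one nearest the base and held it over the label for over 2 s. By my calculation the aim was 1 to 2 mm off the label's middle, from about 97 mm. I then put it back at its old place, where it lies flat and right way up.
- **Missed grasp:** My first grasp of tile 1 closed on nothing because a wrist joint was at its limit. The second, 23 mm off centre, held.

The bowl and jar were not touched, and the robot was clear of everything at hand-in.

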